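# Load the pressing mould and tighten the screw press to its set force

## Robot

A 6-joint arm with a two-finger parallel gripper is mounted at the origin on the work surface. World frame = base frame: x ahead of the robot, y to its left, z up, the work surface at z = 0. Lengths are in m, angles in degrees, forces in N, time in s.
With the tool pointing down it reaches from about 0.3 to 0.875 m from the base axis. Payload 6.4 kg.
Tool frame: the origin (TCP) lies on the front face of the gripper's body, between the roots of the fingers; the fingertips stand 64 mm ahead of it and the grasp point (between the pads) lies 45 mm ahead of it; z points along the fingers, x is the direction in which the jaws open and shut, and the axes are right-handed (so a half turn about z gives the same grasp; the last joint's range is limited). The gripper opens to 88 mm and grips with 3 to 60 N. Pads are 18 mm wide; open, the fingers measure 123 mm over their backs; the gripper's body (75 mm by 187 mm) begins 45 mm behind the grasp point.
Start: joints at [-76.392, 10.359, 92.074, -0, 77.567, -11.82], TCP at [0.247, -0.519, 0.303] pointing down, gripper open.
Joint ranges: [-171.53, 171.53], [-51.25, 118.39], [17.06, 147.69], [-65.23, 245.23], [0, 150.52], [-178.68, 178.68]. Speed limits (degrees/s): [147.25, 147.25, 172.46, 180, 180, 180].

## Interface

Orientations are given as [roll, pitch, yaw] about the fixed x, y, z axes, in that order (R = Rz(yaw) Ry(pitch) Rx(roll)).
In Python, from station import ctrl gives the robot as it stands.
- The arm moves only by the tool move_arm, never from a script. Its argument "increments" is a list of rows, each a list of 3 entries, a list of its own where there are three numbers: the turn, a rotation vector about the tool's x, y, z in degrees, then the shift along the tool's x, y, z in cm, then the closure in counts, from 0 (fully open) to 255 (shut). A call has 1 to 8 rows; each row shifts and turns the pose as measured when the row begins, along the tool's axes as they then stand; what a row does not reach is not made up. A row lasts 1/10 s, in which the tool goes at most 50 mm and 8.59 degrees, less where a joint would pass 70% of its speed; a pose out of reach is approached as far as the arm can. A call is refused whole if a number of a shift passes 5 or a number of a turn 8.59, either way. A call with a gripper value outside its range is refused whole. The fingers move at their own pace and stop on an object; "squeeze" is the grip in N (left out, the last holds). Time passes only in rows, so rows that do not move let the fingers close. It gives the time, the measured TCP pose, the force and the opening at its end, in the units of the state.
- ctrl.state(): the state, without advancing time (a new reading comes with each control period).
- ctrl.grab_frame(name): name is "scene" or "top" or "wrist"; returns the picture (480x640x3 uint8, blue, green, red); there is no depth.
- ctrl.camera_info(name): a dict with "mtx" (3x3 intrinsics, pixels), "dist_coeffs" ([k1, k2, p1, p2, k3] as OpenCV has them; the pictures are not rectified), "origin" and "orientation" of the camera in the world. Camera axes: x right, y down, z forward; pixel columns grow to the right and rows downward; lengths in m; the calibration is good to about 2 mm. A picture is of the moment at which its call begins: read the wrist's pose just before it. camera_info takes no time and is no camera call; for the wrist camera it gives the pose at the moment of the call.
- ctrl.finish_job(): hands the job in, once; it reports no verdict.
The state is a dict: "t": time; "qpos": joint angles; "joint_vel": joint speeds; "joint_efforts": joint torques, N m; "tcp_pos": TCP position; "tool_rot": TCP orientation; "wrist_force": force on the tool from outside, world axes, zero at the start; "torque": the same for the moment, N m; "finger_gap": finger opening in m.
Only numpy, scipy, OpenCV 4.12 (cv2) and the standard library are available. Lean on these libraries where they do the work, as an engineer would, in place of code of your own. Each camera call takes 0.05 s, during which the arm holds its last target.

## Task

Put the closed wooden pressing mould into the screw press: standing flat on the press's base, pushed back against the stop and squared up so that its round pad sits centrally under the foot, handle towards the open front. Then turn the crank clockwise until the sprung tab has popped fully up out of the hub, stop there (never more than half a turn beyond it), and let go, leaving the mould clamped. Keep the mould upright and leave the bowls and the tub where they stand.

Things in the scene. Friction and masses are not known exactly. Their poses are not given: they have to be found in the camera images.
- press_seat (a point): Where the centre of the mould's underside belongs in the press: on top of the base plate (12 mm above the counter), straight below the foot, on the screw axis. x points level from the open front of the press to its back, y left, z up. The mould goes in from the front, under the bridge, until its box meets the stop, whose face is at x = +50 mm (70 mm wide, 30 mm high).
- press: Fixed aluminium screw press; origin at the counter, 12 mm below press_seat, same axes. Base plate from x = -60 (front) to +75 mm, 170 mm wide. Two posts, 22 mm diameter (collars 32 mm), at x = 0, y = -66 and +66 mm, carry a bridge 42 mm deep (x), 168 mm wide (y), underside 114 mm and top 140 mm above the counter (bolt heads to 149 mm).
- foot_face (a point): Centre of the underside of the press's round foot (40 mm diameter), which hangs on the screw axis and goes down as the crank is turned. At the start it is 63 to 72 mm above the seat, so 7 to 16 mm above the pad of a mould standing there. The foot is sprung: about 4 N when it touches, 2 N more per mm.
- foot (a joint): How far the foot has been pushed up against its spring (m): 0 while it hangs free, up to 0.0155. The tab begins to pop at about 0.006 and is fully out at about 0.0076 (19 N); half a turn more makes about 0.0136.
- crank (a joint): Crank angle (rad), growing clockwise seen from above, 0 to 18.2; starts at 0 to 4.2. Crank, knob and foot go down 12 mm per turn. With the mould in place the tab is fully out 1.3 to 2.1 turns from the start. At 0 the crank arm points along the seat's +x. Turning takes 0.12 to 0.18 N m; the screw stays where it is left.
- hub_top (a point): Centre of the flat top of the hub (42 mm diameter, dark steel) of the crank, on the screw axis; the hole with the tab is here. The crank arm (22 mm wide, 12 mm thick) has its top 12 mm below this point.
- knob_mid (a point): Middle of the upright wooden knob at the end of the crank arm, 48 mm from the screw axis. The knob is 58 mm high and 20 mm in diameter (26 mm near its top), spins freely on its own upright pin, so it can be held while it is carried round in a circle. This point is 28 mm above the knob's lower end, and 16.5 mm above hub_top.
- tab (a joint): How far the round brass indicator tab (15 mm diameter) has come out of the hub (m): about 0 until the set force is reached (it is flush in the hub, its end ringed in black), then it pops up to 0.015 within a further fifth of a turn, so that 14 mm show above the hub. It goes back in if the screw is backed off.
- mould_mid (a point): Centre of the box of the loose closed wooden pressing mould: box 100 mm long (x), 62 mm wide (y), 50 mm high, this point 25 mm above its underside; on its lid a round pad of 44 mm diameter and 6 mm height is centred. A level bar handle goes out from the box in -x. About 0.17 kg, the whole 190 mm long. It starts on the open counter.
- mould_handle (a point): Grip point in the mould's handle, 115 mm from the box centre (in the mould's -x) and 30 mm above the mould's underside. The handle is 22 mm wide (y), 22 mm high, and reaches from 50 to 140 mm from the box centre. x along the handle towards the box, z up.
- bowl_a: Loose stoneware bowl on the bamboo tray, 128 mm diameter, 46 mm high; origin at the centre of its underside. Bystander.
- bowl_b: As bowl_a, the other bowl on the tray. Bystander.
- bowl_c: As bowl_a, standing on the counter beyond the work. Bystander.
- tub: Loose clear food tub with white lid, 156 x 116 x 78 mm; origin at the centre of its underside. Bystander.
- tray: Fixed bamboo tray, 300 x 200 mm, rim 34 mm high; origin at the centre of its underside. Bystander.
Mind the look-alikes: they are no part of the job. What is shaped like the part that bears mould_mid but orange or yellow is not meant.

How it is judged (in metres and radians):
On the way, in this order (a step that is already met when the one before it is completed fails the run):
1. the mould stands flat on the press base against the stop, centred and square under the foot, with the tab still in (x of mould_mid in the frame of press_seat between -0.012 and 0.008 m and y of mould_mid in the frame of press_seat between -0.012 and 0.012 m and z of mould_mid in the frame of press_seat below 0.028 m and x of mould_handle in the frame of press_seat below -0.09 m and angle between the x axis of mould_mid and the x axis of press_seat, either way round below 0.17 rad and value of joint tab below 0.005 m), for 0.2 s.
2. the tab pops out with the foot bearing on the mould (value of joint tab above 0.01 m and contact force between foot and mould above 8 N), for 0.2 s.
At the end, for the whole second after the job is handed in: The mould stands flat on the press base, its centre within 12 mm of the seat point to the front and to either side (8 mm to the back), square within 10 degrees, handle to the front; the tab stands out (over 10 mm), the foot presses on the mould with more than 8 N, and the crank is still (all of step 2 and x of mould_mid in the frame of press_seat between -0.012 and 0.008 m and y of mould_mid in the frame of press_seat between -0.012 and 0.012 m and z of mould_mid in the frame of press_seat below 0.028 m and x of mould_handle in the frame of press_seat below -0.09 m and angle between the x axis of mould_mid and the x axis of press_seat, either way round below 0.17 rad and velocity of joint crank between -0.1 and 0.1 rad/s); the robot touches nothing.
It fails at once if the screw is overtightened: more than half a turn after the tab is fully out (value of joint foot above 0.0142 m).
It fails at once if the mould is tipped by more than 30 degrees (angle between mould_mid's own z axis and vertical above 0.52 rad).
It fails at once if a bowl or the tub is moved by more than 30 mm (distance of any of bowl_a, bowl_b, bowl_c, tub from where it was at the start of the episode above 0.03 m).
It also fails if it takes over 72 s, if anything falls off the work surface, if the arm or the gripper's body presses on something with over 40 N, if the wrist force passes 120 N, or if a joint passes its speed limit or range.

## Working session

There is one attempt and no reset: what is moved stays moved. The work goes in short steps, Python scripts to look and compute and a tool call to move; the robot and the scene stay as the last step left them, time stands still between calls to the robot, and variables do not carry over. Pictures are saved under pics/ and viewed, and the job is handed in when it is done.

Besides the shell and the picture viewer there is one more tool, called after ">>>" as name(argument=value, ...) on one line, values as JSON. move_arm: Moves the arm, as the interface text tells. Its arguments: {"type":"object","properties":{"increments":{"type":"array"},"squeeze":{"type":"number"}},"required":["increments"]}

```bash
ls -la; mkdir -p pics
python3 - <<'E'
from station import ctrl
import cv2
print(ctrl.state())
for n in ["scene","top","wrist"]:
    print(n,ctrl.camera_info(n)); cv2.imwrite(f"pics/{n}0.png",ctrl.grab_frame(n))
E
```

```text
total 12
drwxr-xr-x  3 agent agent 4096 Dec  7 14:30 .
drwxr-xr-x 23 root  root  4096 Dec  7 14:30 ..
drwxr-xr-x  2 agent agent 4096 Dec  7 14:30 pics
{'t': 0.0, 'qpos': array([-7.63936273e+01,  1.03999320e+01,  9.21315504e+01,  9.39794652e-04,
        7.75654964e+01, -1.18214986e+01]), 'joint_vel': array([-0.0932587 , -0.03459418, -0.03961132,  0.01425993, -0.03817088,
        0.0304409 ]), 'joint_efforts': array([ 1.16777930e-03, -4.33864081e+01, -3.41846251e+01,  7.02607585e-02,
        3.86665994e-02, -1.23198056e-04]), 'tcp_pos': array([ 0.24679678, -0.51887911,  0.30183017]), 'tool_rot': array([-1.79979235e+02,  9.47339931e-02, -6.45723146e+01]), 'wrist_force': array([ 0.30995073, -0.52041808,  0.0926474 ]), 'torque': array([0.00610905, 0.03267844, 0.00331468]), 'finger_gap': 0.08825644074147573}
scene {'mtx': array([[518.98781999,   0.        , 320.27380863],
       [  0.        , 518.98781999, 236.7753692 ],
       [  0.        ,   0.        ,   1.        ]]), 'dist_coeffs': array([0.04228154, 0.        , 0.        , 0.        , 0.        ]), 'origin': array([1.15847701, 0.96
[... 165 characters left out ...]
.        , 565.25089823, 239.88559782],
       [  0.        ,   0.        ,   1.        ]]), 'dist_coeffs': array([0.00136953, 0.        , 0.        , 0.        , 0.        ]), 'origin': array([ 0.24182956, -0.00883971,  1.85497184]), 'orientation': array([-1.68048383e+02,  5.88045633e-02, -9.42902102e+01])}
wrist {'mtx': array([[413.77181327,   0.        , 320.13027747],
       [  0.        , 413.77181327, 237.11280901],
       [  0.        ,   0.        ,   1.        ]]), 'dist_coeffs': array([-0.02210258,  0.        ,  0.        ,  0.        ,  0.        ]), 'origin': array([ 0.30698228, -0.49221987,  0.38399239]), 'orientation': array([ 1.65143570e+02,  5.49209793e-02, -6.45364388e+01])}
```

View pics/scene0.png

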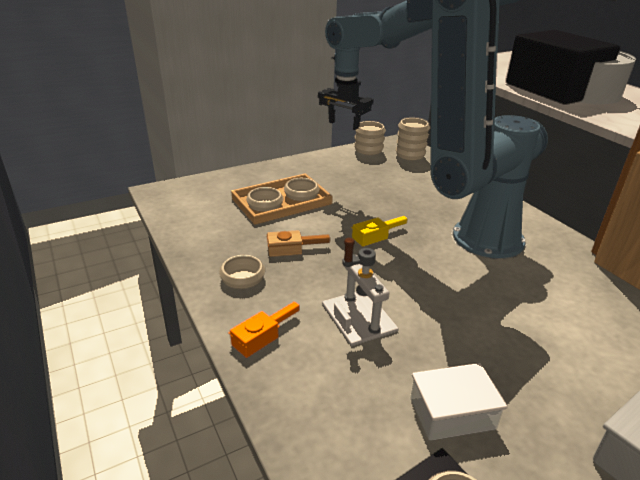

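View pics/top0.png

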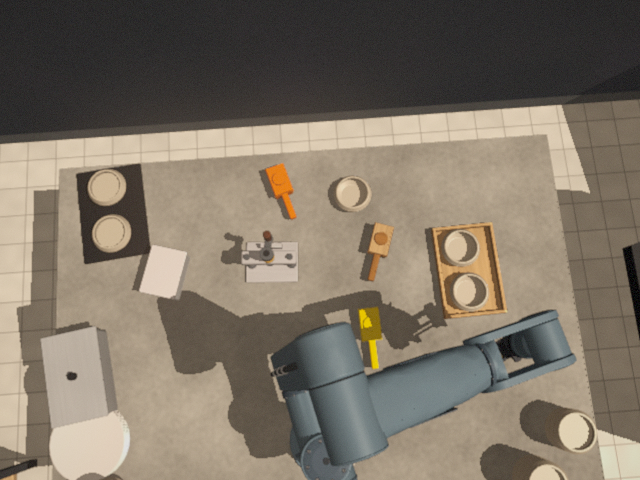

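View pics/wrist0.png

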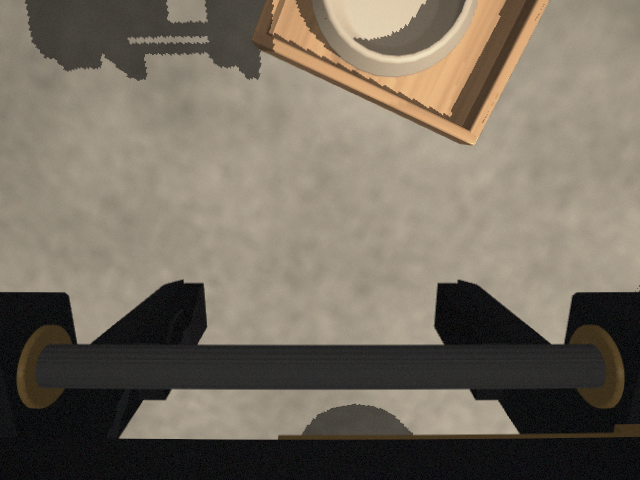

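```bash
cat > h.py <<'E'
import numpy as np, cv2
from scipy.spatial.transform import Rotation as R
from station import ctrl
def Rm(o): return R.from_euler('xyz',o,degrees=True).as_matrix()
def ray(ci,px):
    p=cv2.undistortPoints(np.array([[px]],float),ci['mtx'],ci['dist_coeffs'])[0,0]
    return Rm(ci['orientation'])@np.array([p[0],p[1],1.])
def pt(ci,px,z):
    d=ray(ci,px);o=np.array(ci['origin']);return o+d*(z-o[2])/d[2]
def proj(ci,P):
    Rc=Rm(ci['orientation']);t=-Rc.T@np.array(ci['origin'])
    return cv2.projectPoints(np.array(P,float).reshape(-1,3),cv2.Rodrigues(Rc.T)[0],t,ci['mtx'],ci['dist_coeffs'])[0].reshape(-1,2)
def crop(src,x0,y0,x1,y1,s,out):
    im=cv2.imread(src)[y0:y1,x0:x1];cv2.imwrite(out,cv2.resize(im,None,fx=s,fy=s,interpolation=cv2.INTER_CUBIC))
E
python3 - <<'E'
from h import *
crop('pics/top0.png',230,220,310,290,8,'pics/c1.png')
crop('pics/top0.png',340,210,410,290,7,'pics/c2.png')
crop('pics/scene0.png',310,230,410,350,5,'pics/c3.png')
crop('pics/scene0.png',255,220,340,270,8,'pics/c4.png')
E
```

```text
(no output)
```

View pics/c1.png

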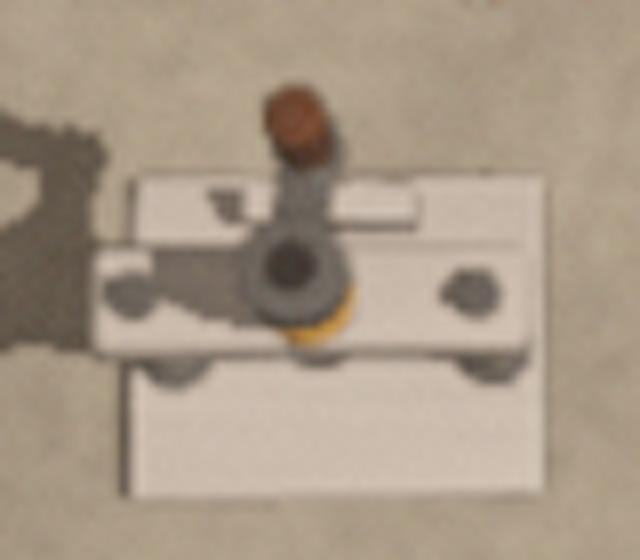

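View pics/c2.png

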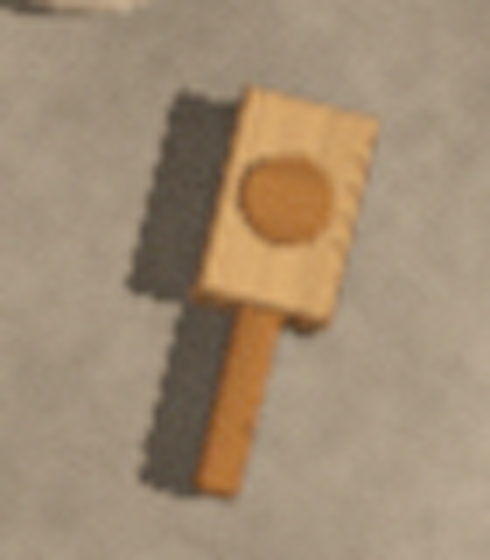

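View pics/c3.png

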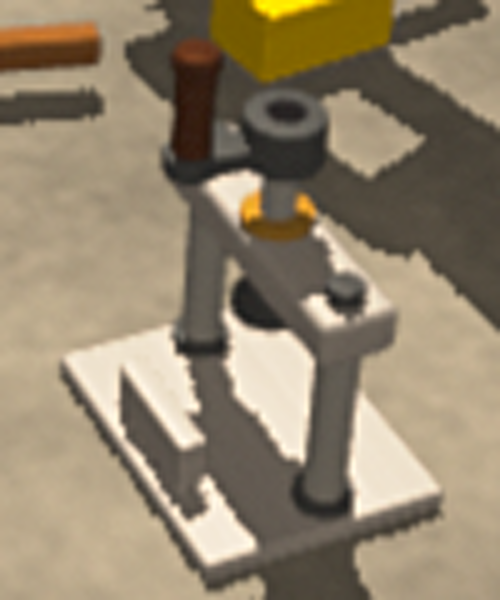

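View pics/c4.png

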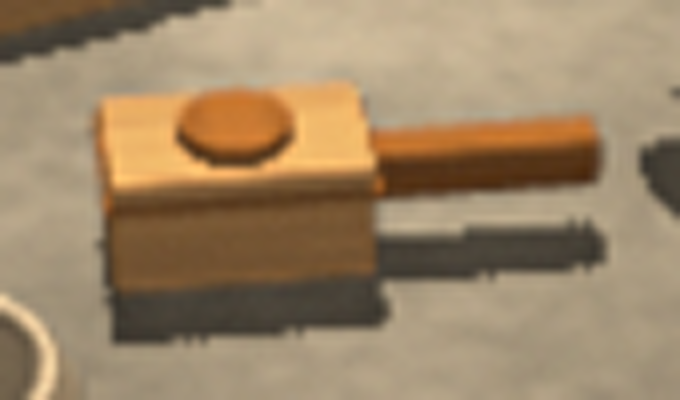

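```bash
cat > m.py <<'E'
from h import *
from scipy.optimize import least_squares
ci=ctrl.camera_info('top'); cs=ctrl.camera_info('scene')
def u(p,x0,y0,s): return ((p[0]+.5)/s-.5+x0,(p[1]+.5)/s-.5+y0)
def fit(L,Pts,obs,z0,x0):
    def f(q):
        c,s=np.cos(q[2]),np.sin(q[2]);Rz=np.array([[c,-s],[s,c]]);r=[]
        for P,(c_,px) in zip(Pts,obs):
            w=np.r_[q[:2]+Rz@np.array(P[:2]),P[2]]
            r+=list(proj(c_,w)[0]-px)
        return np.array(r)
    s=least_squares(f,x0);print(L,s.x[:2].round(4),np.degrees(s.x[2]).round(2),'res',s.fun.round(1));return s.x
t=lambda p:(ci,u(p,230,220,8)); sc=lambda p:(cs,u(p,310,230,5))
P=[(.075,.085,.012),(.075,-.085,.012),(-.06,-.085,.012),(-.06,.085,.012)]
o=[t((137,178)),t((544,178)),t((543,493)),t((135,493))]
fit('press top',P,o,0,[.5,.15,0])
P2=[(.075,.085,.012),(.075,-.085,.012),(-.06,.085,.012)]
o2=[sc((208,572)),sc((65,362)),sc((438,497))]
fit('press scene',P2,o2,0,[.5,.15,0])
fit('press both',P+P2,o+o2,0,[.5,.15,0])
m=lambda p:(ci,u(p,340,210,7)); ms=lambda p:(cs,u(p,255,220,8))
Pm=[(.05,.031,.05),(.05,-.031,.05),(-.05,.031,.05),(0,0,.056),(-.14,0,.041)]
om=[m((252,87)),m((378,122)),m((202,293)),m((286,199)),m((218,494))]
fit('mould top',Pm,om,0,[.55,-.15,0])
Pm2=[(0,0,.056),(.05,.031,.05),(-.05,.031,.05),(-.05,-.031,.05),(.05,.031,0),(-.05,.031,0)]
om2=[ms((236,122)),ms((108,197)),ms((377,178)),ms((355,83)),ms((115,290)),ms((375,275))]
fit('mould scene',Pm2,om2,0,[.55,-.15,0])
fit('mould both',Pm+Pm2,om+om2,0,[.55,-.15,0])
for n,px in [('hubtop',(290,263)),('knob',(298,122))]:
    d=u(px,230,220,8)
    for z in (.16,.18,.2,.22): print(n,z,pt(ci,d,z)[:2].round(4))
print('scene hub/knob')
for z in (.16,.18,.2,.22): print(z,pt(cs,u((286,109),310,230,5),z)[:2].round(4),'knobtop',pt(cs,u((197,52),310,230,5),z+.0455)[:2].round(4))
for n,px in [('bowlc',(352,194)),('orange',(281,177)),('tub',(164,270)),('yel',(371,340)),('traycorner',(432,230)),('traybl',(445,317))]: print(n,pt(ci,px,.03).round(3))
E
python3 m.py
```

```text
press top [0.5634 0.1317] -4.0 res [ 0.1 -0.3  0.3 -0.6  0.2  0.3 -0.6  0.6]
press scene [0.5666 0.1399] -4.29 res [-0.7  0.2 -1.1 -0.7  1.8  0.1]
press both [0.5644 0.135 ] -3.99 res [-0.9 -0.6 -0.8 -0.8 -0.8  0.1 -1.6  0.3 -0.7 -1.3 -1.4 -1.9  1.4 -1.5]
mould top [ 0.612  -0.2304] -18.85 res [-0.3  0.1  0.1 -0.3 -0.3 -0.4  0.7  0.4 -0.1  0.2]
mould scene [ 0.6155 -0.2255] -19.33 res [-0.1 -0.1 -0.  -1.   0.1 -0.9  0.2 -0.1 -0.4  1.2  0.2  0.7]
mould both [ 0.6134 -0.2291] -18.87 res [-0.8 -0.3 -0.4 -0.7 -0.8 -0.8  0.2  0.  -0.5 -0.2 -0.  -0.9  0.2 -1.7
  0.2 -1.7  0.2 -0.9 -0.1  0.5  0.4 -0.1]
hubtop 0.16 [0.5734 0.1373]
hubtop 0.18 [0.5695 0.1356]
hubtop 0.2 [0.5655 0.1339]
hubtop 0.22 [0.5616 0.1322]
knob 0.16 [0.6281 0.1313]
knob 0.18 [0.6236 0.1296]
knob 0.2 [0.619 0.128]
knob 0.22 [0.6145 0.1263]
scene hub/knob
0.16 [0.5267 0.0825] knobtop [0.5779 0.0754]
0.18 [0.5436 0.1061] knobtop [0.5944 0.1007]
0.2 [0.5604 0.1297] knobtop [0.6109 0.126 ]
0.22 [0.5773 0.1533] knobtop [0.6274 0.1514]
bowlc [ 0.776 -0.151  0.03 ]
orange [0.854 0.083 0.03 ]
tub [0.565 0.483 0.03 ]
yel [ 0.291 -0.17   0.03 ]
traycorner [ 0.633 -0.404  0.03 ]
traybl [ 0.345 -0.413  0.03 ]
```

```bash
cat > plan.py <<'E'
from h import *
import sys
def plan(tp,trpy,vmax=4.5,wmax=8.0,n=None):
    s=ctrl.state();p=np.array(s['tcp_pos']);A=R.from_euler('xyz',s['tool_rot'],degrees=True);B=R.from_euler('xyz',trpy,degrees=True)
    rv=(A.inv()*B).as_rotvec(degrees=True)
    d=np.array(tp)-p
    N=n or max(1,int(np.ceil(max(np.linalg.norm(d)*100/vmax,np.abs(rv).max()/wmax))))
    print('t',round(s['t'],2),'pos',p.round(4),'rot',s['tool_rot'].round(2),'F',np.round(s['wrist_force'],1),'gap',round(s['finger_gap'],4),'q',s['qpos'].round(0))
    print('N',N,'dist',d.round(4),'rv',rv.round(2))
    for k in range(N):
        C=A*R.from_rotvec(rv*k/N,degrees=True)
        print((rv/N).round(2).tolist(),(C.inv().apply(d)/N*100).round(2).tolist())
if __name__=='__main__':
    a=list(map(float,sys.argv[1:])); plan(a[:3],a[3:6],*( [4.5,8,int(a[6])] if len(a)>6 else []))
E
python3 plan.py .504 -.192 .2 180 0 -108.9
```

```text
t 0.15 pos [ 0.2468 -0.519   0.302 ] rot [-1.7998e+02  7.0000e-02 -6.4570e+01] F [-0.2  0.6  0.1] gap 0.088 q [-76.  10.  92.   0.  78. -12.]
N 10 dist [ 0.2572  0.327  -0.102 ] rv [1.000e-02 7.000e-02 4.433e+01]
[0.0, 0.01, 4.43] [-1.85, -3.73, 1.02]
[0.0, 0.01, 4.43] [-2.13, -3.57, 1.02]
[0.0, 0.01, 4.43] [-2.4, -3.4, 1.02]
[0.0, 0.01, 4.43] [-2.66, -3.2, 1.02]
[0.0, 0.01, 4.43] [-2.9, -2.99, 1.02]
[0.0, 0.01, 4.43] [-3.12, -2.75, 1.02]
[0.0, 0.01, 4.43] [-3.32, -2.5, 1.02]
[0.0, 0.01, 4.43] [-3.5, -2.24, 1.02]
[0.0, 0.01, 4.43] [-3.67, -1.96, 1.02]
[0.0, 0.01, 4.43] [-3.81, -1.67, 1.02]
```

Candidates for the mould, in the top picture: orange (281,180), yellow (371,322) and plain wood (380,240). I choose the wooden one. The close crop shows wood grain, a round pad and the handle towards the robot. The press is at (270,262), with its stop on the far side and its front towards the robot.

>>> move_arm(increments=[[[0,0,4.4],[-1.85,-3.75,0.6],0],[[0,0,4.4],[-2.15,-3.55,0.8],0],[[0,0,4.4],[-2.4,-3.4,1],0],[[0,0,4.4],[-2.65,-3.2,1],0],[[0,0,4.4],[-2.9,-3,1],0],[[0,0,4.4],[-3.1,-2.75,1],0],[[0,0,4.4],[-3.3,-2.5,1],0],[[0,0,4.4],[-3.5,-2.25,1],0]])

```text
t: 0.95
tcp_pos: [0.4584, -0.2549, 0.225]
tool_rot: [180.0, -0.1, -101.7]
wrist_force: [0.7, -1.2, -0.2]
finger_gap: 0.0882
```

```bash
python3 plan.py .504 -.192 .2 180 0 -108.9
```

```text
t 0.95 pos [ 0.4584 -0.2549  0.225 ] rot [ 1.8000e+02 -9.0000e-02 -1.0174e+02] F [ 0.7 -1.2 -0.2] gap 0.0882 q [-42.   9. 103.  -0.  68.  60.]
N 2 dist [ 0.0456  0.0629 -0.025 ] rv [-0.   -0.09  7.16]
[-0.0, -0.04, 3.58] [-3.55, -1.59, 1.25]
[-0.0, -0.04, 3.58] [-3.64, -1.37, 1.25]
```

>>> move_arm(increments=[[[0,0,3.6],[-3.55,-1.6,1.2],0],[[0,0,3.6],[-3.6,-1.4,1.2],0],[[0,0,0],[0,0,0],0],[[0,0,0],[0,0,0],0]])

```text
t: 1.35
tcp_pos: [0.5072, -0.1844, 0.1977]
tool_rot: [179.8, 0.0, -108.9]
wrist_force: [-0.8, 0.5, -0.1]
finger_gap: 0.0883
```

```bash
python3 plan.py .504 -.192 .2 180 0 -108.9
python3 - <<'E'
from h import *
ci=ctrl.camera_info('wrist');cv2.imwrite('pics/w1.png',ctrl.grab_frame('wrist'));np.save('w1.npy',ci,allow_pickle=True)
E
```

```text
t 1.35 pos [ 0.5072 -0.1844  0.1977] rot [ 1.7981e+02  1.0000e-02 -1.0893e+02] F [-0.8  0.5 -0.1] gap 0.0883 q [-33.  13. 102.  -0.  65.  76.]
N 1 dist [-0.0032 -0.0076  0.0023] rv [ 0.19  0.01 -0.03]
[0.19, 0.01, -0.03] [0.83, 0.06, -0.23]
```

View pics/w1.png

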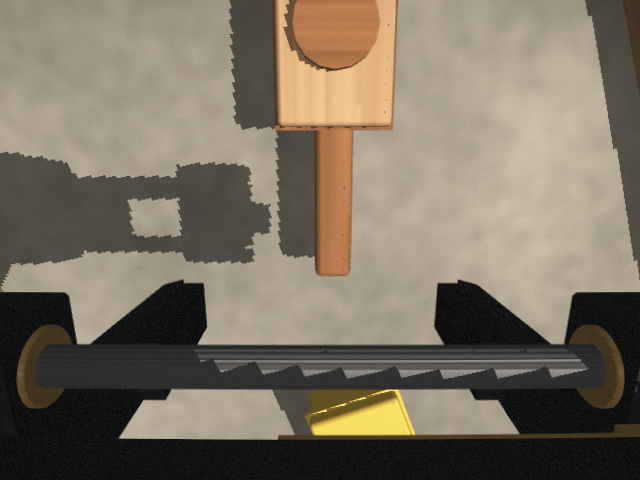

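Run:
```python
from h import *
ci=np.load('w1.npy',allow_pickle=True).item()
for n,px,z in [('hendL',(316,272),.041),('hendR',(351,272),.041),('boxL',(275,126),.05),('boxR',(394,126),.05),('hbL',(317,130),.041),('hbR',(354,130),.041),('pad',(336,25),.056)]:
    print(n,pt(ci,px,z).round(4))
```

```text
hendL [ 0.4897 -0.1769  0.041 ]
hendR [ 0.4828 -0.1972  0.041 ]
boxL [ 0.5783 -0.1843  0.05  ]
boxR [ 0.5576 -0.2448  0.05  ]
hbL [ 0.569  -0.2049  0.041 ]
hbR [ 0.5623 -0.2244  0.041 ]
pad [ 0.6137 -0.2303  0.056 ]
```

```bash
python3 plan.py .504 -.193 .076 180 0 -108.8
```

```text
t 1.4 pos [ 0.5069 -0.1845  0.1976] rot [ 1.7980e+02  4.0000e-02 -1.0898e+02] F [ 0.4 -0.4 -0.2] gap 0.0884 q [-33.  13. 102.  -0.  65.  76.]
N 3 dist [-0.0029 -0.0085 -0.1216] rv [ 0.2   0.04 -0.18]
[0.07, 0.01, -0.06] [0.3, -0.01, 4.05]
[0.07, 0.01, -0.06] [0.3, -0.01, 4.05]
[0.07, 0.01, -0.06] [0.3, -0.0, 4.05]
```

>>> move_arm(increments=[[[0,0,0],[0.45,0,2],0],[[0,0,0],[0.45,0,3.5],0],[[0,0,0],[0,0,3],0],[[0,0,0],[0,0,2.5],0],[[0,0,0],[0,0,1],0],[[0,0,0],[0,0,0],0]])

```text
t: 2.0
tcp_pos: [0.503, -0.2025, 0.0785]
tool_rot: [-179.7, -0.2, -109.3]
wrist_force: [0.5, -0.5, -0.8]
finger_gap: 0.0882
```

```bash
python3 plan.py .504 -.193 .076 180 0 -108.8
```

```text
t 2.0 pos [ 0.503  -0.2025  0.0785] rot [-1.7972e+02 -1.7000e-01 -1.0933e+02] F [ 0.5 -0.5 -0.8] gap 0.0882 q [-34.  24. 104.  -0.  51.  75.]
N 1 dist [ 0.001   0.0095 -0.0025] rv [-0.28 -0.17 -0.53]
[-0.28, -0.17, -0.53] [-0.92, 0.22, 0.25]
```

>>> move_arm(increments=[[[0,0,-0.5],[-0.9,0.1,0.3],0],[[0,0,0],[0,0,0],0],[[0,0,0],[0,0,0],0]])

```text
t: 2.3
tcp_pos: [0.5065, -0.195, 0.0785]
tool_rot: [-179.5, -0.2, -108.9]
wrist_force: [0.3, 0.2, -0.1]
finger_gap: 0.0882
```

```bash
python3 plan.py .504 -.193 .076 180 0 -108.8
```

```text
t 2.3 pos [ 0.5065 -0.195   0.0785] rot [-179.47   -0.24 -108.86] F [ 0.3  0.2 -0.1] gap 0.0882 q [-34.  24. 105.  -0.  51.  75.]
N 1 dist [-0.0025  0.002  -0.0025] rv [-0.53 -0.24 -0.06]
[-0.53, -0.24, -0.06] [-0.11, 0.3, 0.25]
```

>>> move_arm(increments=[[[-0.5,-0.2,0],[-0.1,0.2,0.2],120],[[0,0,0],[0,0,0],255],[[0,0,0],[0,0,0],255],[[0,0,0],[0,0,0],255],[[0,0,0],[0,0,0],255],[[0,0,0],[0,0,0],255]], squeeze=58)

```text
t: 2.9
tcp_pos: [0.5064, -0.1937, 0.0788]
tool_rot: [-179.8, -0.1, -108.8]
wrist_force: [0.0, 0.0, -0.7]
finger_gap: 0.0419
```

>>> move_arm(increments=[[[0,0,0],[0,0,0],255],[[0,0,0],[0,0,-0.4],255],[[0,0,0],[0,0,-0.8],255],[[0,0,0],[0,0,-0.8],255],[[0,0,0],[0,0,-0.5],255],[[0,0,0],[0,0,0],255]])

```text
t: 3.5
tcp_pos: [0.5055, -0.1932, 0.1054]
tool_rot: [-179.9, -0.1, -108.8]
wrist_force: [0.4, -1.2, -1.4]
finger_gap: 0.0212
```

```bash
python3 plan.py .504 -.193 .16 180 0 -108.8;  python3 - <<'E'
from h import *
ci=ctrl.camera_info('wrist');cv2.imwrite('pics/w2.png',ctrl.grab_frame('wrist'));np.save('w2.npy',ci,allow_pickle=True)
cv2.imwrite('pics/s2.png',ctrl.grab_frame('scene'));crop('pics/s2.png',220,160,400,280,4,'pics/s2c.png')
E
```

```text
t 3.5 pos [ 0.5055 -0.1932  0.1054] rot [-1.7989e+02 -6.0000e-02 -1.0879e+02] F [ 0.4 -1.2 -1.4] gap 0.0212 q [-33.  21. 104.  -0.  54.  75.]
N 2 dist [-0.0015  0.0002  0.0546] rv [-0.11 -0.06  0.01]
[-0.06, -0.03, 0.0] [0.02, 0.07, -2.73]
[-0.06, -0.03, 0.0] [0.02, 0.07, -2.73]
```

View pics/s2c.png

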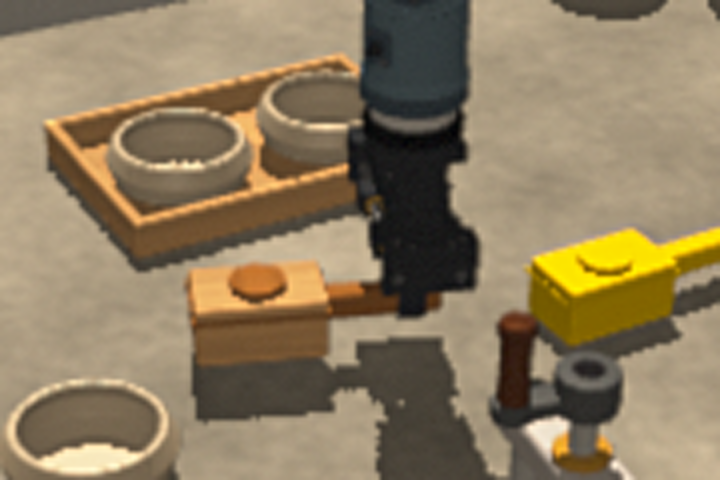

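View pics/w2.png

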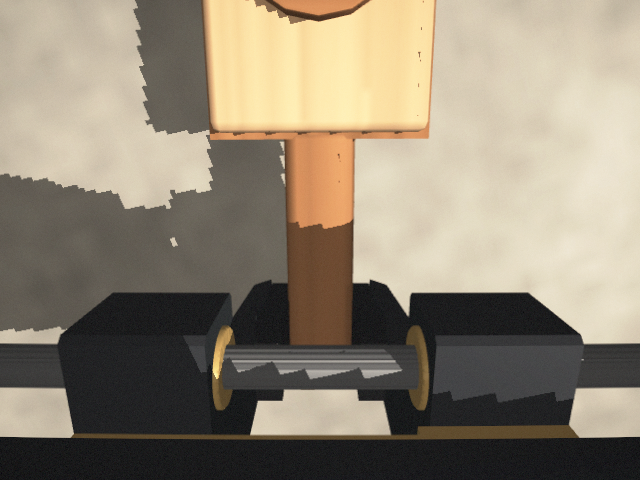

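>>> move_arm(increments=[[[0,0,0],[0,0,-2],255],[[0,0,0],[0,0,-2.5],255],[[0,0,0],[0,0,-1.5],255],[[0,0,0],[0,0,0],255]])

```text
t: 4.0
tcp_pos: [0.5036, -0.192, 0.1642]
tool_rot: [179.8, 0.0, -108.8]
wrist_force: [-0.7, -0.2, -1.8]
finger_gap: 0.0216
```

```bash
python3 plan.py .327 .15 .165 180 0 -94 14
```

```text
t 4.0 pos [ 0.5036 -0.192   0.1642] rot [ 1.7976e+02  3.0000e-02 -1.0880e+02] F [-0.7 -0.2 -1.8] gap 0.0216 q [-33.  16. 103.  -0.  61.  75.]
N 14 dist [-0.1766  0.342   0.0008] rv [  0.24   0.06 -14.8 ]
[0.02, 0.0, -1.06] [-1.91, 1.98, 0.0]
[0.02, 0.0, -1.06] [-1.94, 1.95, 0.0]
[0.02, 0.0, -1.06] [-1.98, 1.91, 0.0]
[0.02, 0.0, -1.06] [-2.01, 1.87, 0.0]
[0.02, 0.0, -1.06] [-2.05, 1.84, 0.0]
[0.02, 0.0, -1.06] [-2.08, 1.8, 0.0]
[0.02, 0.0, -1.06] [-2.11, 1.76, -0.0]
[0.02, 0.0, -1.06] [-2.15, 1.72, -0.0]
[0.02, 0.0, -1.06] [-2.18, 1.68, -0.0]
[0.02, 0.0, -1.06] [-2.21, 1.64, -0.0]
[0.02, 0.0, -1.06] [-2.24, 1.6, -0.0]
[0.02, 0.0, -1.06] [-2.27, 1.56, -0.0]
[0.02, 0.0, -1.06] [-2.29, 1.51, -0.0]
[0.02, 0.0, -1.06] [-2.32, 1.47, -0.01]
```

>>> move_arm(increments=[[[0,0,-1],[-1,1.8,0],255],[[0,0,-1],[-1.2,2.8,0],255],[[0,0,-1],[-1.2,3,0],255],[[0,0,-1],[-1.5,3,0],255],[[0,0,-1],[-2,2.6,0],255],[[0,0,-1],[-2.5,2,0],255],[[0,0,-1],[-2.5,1.8,0],255],[[0,0,-1],[-2.5,1.5,0],255]])

```text
t: 4.8
tcp_pos: [0.3537, 0.0011, 0.1579]
tool_rot: [179.4, 0.1, -100.9]
wrist_force: [-0.3, 0.5, -1.7]
finger_gap: 0.0214
```

```bash
python3 plan.py .327 .15 .165 180 0 -94 8
```

```text
t 4.8 pos [0.3537 0.0011 0.1579] rot [ 1.7941e+02  1.2000e-01 -1.0088e+02] F [-0.3  0.5 -1.7] gap 0.0214 q [-19.  -8. 129.   0.  59.  82.]
N 8 dist [-0.0267  0.1489  0.0071] rv [ 0.58  0.16 -6.88]
[0.07, 0.02, -0.86] [-1.77, 0.68, -0.08]
[0.07, 0.02, -0.86] [-1.78, 0.65, -0.08]
[0.07, 0.02, -0.86] [-1.78, 0.63, -0.08]
[0.07, 0.02, -0.86] [-1.79, 0.6, -0.08]
[0.07, 0.02, -0.86] [-1.8, 0.57, -0.08]
[0.07, 0.02, -0.86] [-1.81, 0.54, -0.08]
[0.07, 0.02, -0.86] [-1.82, 0.52, -0.09]
[0.07, 0.02, -0.86] [-1.83, 0.49, -0.09]
```

>>> move_arm(increments=[[[0,0,-0.8],[-1.8,0.7,0],255],[[0,0,-0.8],[-2,0.7,0],255],[[0.5,0,-0.8],[-2,0.7,0],255],[[0,0,-0.8],[-2,0.6,0],255],[[0,0,-0.8],[-2,0.6,0],255],[[0,0,-0.8],[-2,0.5,0],255],[[0,0,-0.8],[-1.8,0.3,0],255],[[0,0,0],[0,0,0],255]])

```text
t: 5.6
tcp_pos: [0.3244, 0.1502, 0.1519]
tool_rot: [179.4, 0.2, -94.9]
wrist_force: [-0.5, 0.2, -2.7]
finger_gap: 0.0212
```

```bash
python3 plan.py .327 .15 .165 180 0 -94
python3 - <<'E'
from h import *
ci=ctrl.camera_info('wrist');cv2.imwrite('pics/w3.png',ctrl.grab_frame('wrist'));np.save('w3.npy',ci,allow_pickle=True)
cv2.imwrite('pics/s3.png',ctrl.grab_frame('scene'));crop('pics/s3.png',300,200,460,340,5,'pics/s3c.png')
E
```

```text
t 5.6 pos [0.3244 0.1502 0.1519] rot [179.35   0.21 -94.89] F [-0.5  0.2 -2.7] gap 0.0212 q [  5.  -6. 129.   0.  58. 100.]
N 1 dist [ 0.0026 -0.0002  0.0131] rv [ 0.65  0.21 -0.89]
[0.65, 0.21, -0.89] [-0.01, -0.25, -1.31]
```

View pics/s3c.png

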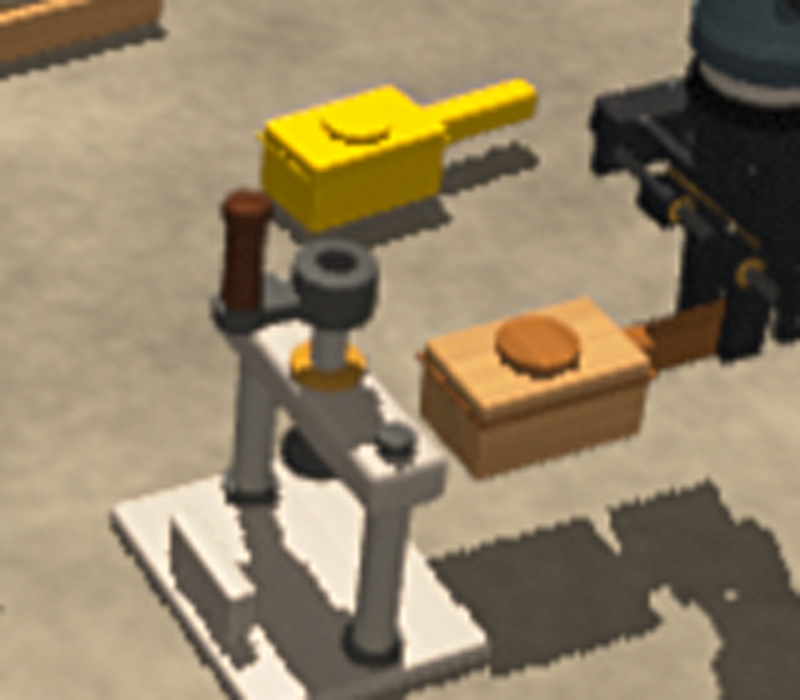

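View pics/w3.png

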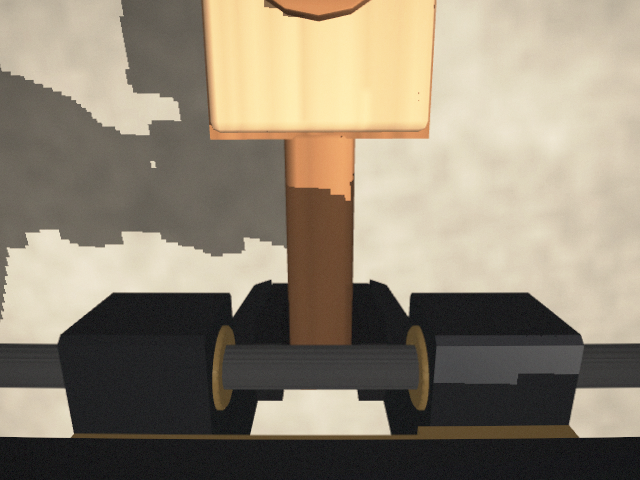

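```bash
python3 plan.py .330 .1504 .096 180 0 -94 3
```

```text
t 5.7 pos [0.3246 0.1489 0.1519] rot [ 1.7934e+02  1.7000e-01 -9.4970e+01] F [-0.2 -0.3 -1.3] gap 0.0215 q [  5.  -6. 129.   0.  58. 100.]
N 3 dist [ 0.0054  0.0015 -0.0559] rv [ 0.66  0.17 -0.97]
[0.22, 0.06, -0.32] [-0.06, -0.2, 1.86]
[0.22, 0.06, -0.32] [-0.06, -0.19, 1.86]
[0.22, 0.06, -0.32] [-0.06, -0.18, 1.86]
```

>>> move_arm(increments=[[[0.3,0.1,-0.4],[0,-0.1,1.5],255],[[0.3,0,-0.4],[0,-0.1,2],255],[[0,0,-0.3],[0,0,1.2],255],[[0,0,0],[0,0,0],255],[[0,0,0],[0,0,0],255]])

```text
t: 6.2
tcp_pos: [0.3273, 0.1454, 0.1032]
tool_rot: [-180.0, 0.0, -94.1]
wrist_force: [-0.2, 0.1, -2.3]
finger_gap: 0.0215
```

```bash
python3 plan.py .330 .1504 .095 180 0 -94
```

```text
t 6.2 pos [0.3273 0.1454 0.1032] rot [-180.      0.    -94.12] F [-0.2  0.1 -2.3] gap 0.0215 q [  5.   1. 130.   0.  49.  99.]
N 1 dist [ 0.0027  0.005  -0.0082] rv [-0.    0.   -0.12]
[-0.0, 0.0, -0.12] [-0.52, -0.23, 0.82]
```

>>> move_arm(increments=[[[0,0,0],[-0.5,-0.2,0.8],255],[[0,0,0],[0,0,0],255],[[0,0,0],[0,0,0],255]])

```text
t: 6.5
tcp_pos: [0.3311, 0.1493, 0.0967]
tool_rot: [-179.9, 0.0, -94.2]
wrist_force: [0.6, -0.4, -1.5]
finger_gap: 0.0213
```

```bash
python3 plan.py .330 .1504 .095 180 0 -94
python3 - <<'E'
from h import *
cv2.imwrite('pics/t4.png',ctrl.grab_frame('top'));crop('pics/t4.png',230,220,310,300,7,'pics/t4c.png')
cv2.imwrite('pics/s4.png',ctrl.grab_frame('scene'));crop('pics/s4.png',300,220,460,360,5,'pics/s4c.png')
E
```

```text
t 6.5 pos [0.3311 0.1493 0.0967] rot [-1.7986e+02  1.0000e-02 -9.4250e+01] F [ 0.6 -0.4 -1.5] gap 0.0213 q [  5.   2. 130.  -0.  48. 100.]
N 1 dist [-0.0011  0.0011 -0.0017] rv [-0.14  0.01 -0.25]
[-0.14, 0.01, -0.25] [-0.1, 0.12, 0.17]
```

View pics/s4c.png

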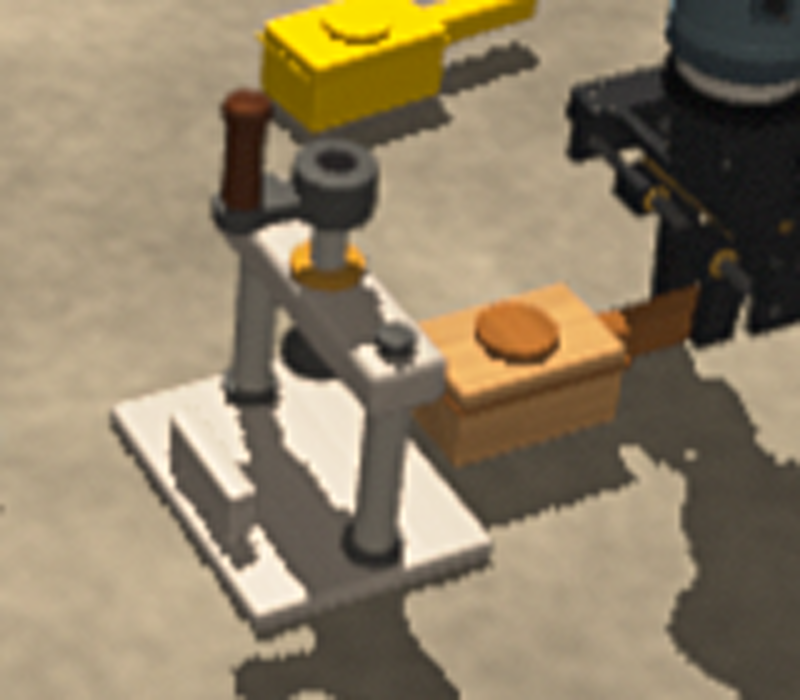

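View pics/t4c.png

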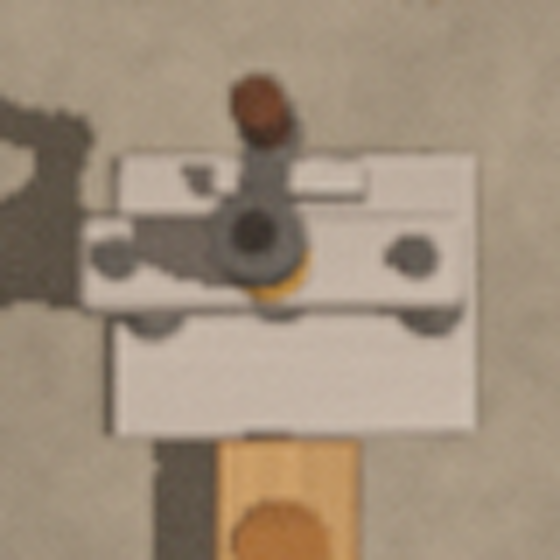

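Run:
```python
from h import *
s=ctrl.state();p=s['tcp_pos'];T=R.from_euler('z',-4.25,degrees=True).as_matrix()
C=np.array([p[0],p[1],p[2]-.0788])+T@[.1133,0,0]
cs=ctrl.camera_info('scene')
for n,P in dict(pad=(0,0,.056),cl=(.05,.031,.05),cb=(.05,.031,0),rl=(-.05,.031,.05),rb=(-.05,.031,0),far=(-.05,-.031,.05)).items():
    q=proj(cs,C+T@np.array(P))[0]; print(n,((q-[300,220])*5+2).round(0))
```

```text
pad [519. 312.]
cl [465. 380.]
cb [456. 455.]
rl [632. 333.]
rb [619. 407.]
far [567. 266.]
```

>>> move_arm(increments=[[[0,0,0],[-0.15,-1,0],255],[[0,0,0],[0,-1.2,0],255],[[0,0,0],[0,-1.2,0],255],[[0,0,0],[0,-0.8,0],255],[[0,0,0],[0,0,0],255]])

```text
t: 7.1
tcp_pos: [0.3456, 0.1485, 0.0867]
tool_rot: [176.1, -0.3, -94.1]
wrist_force: [-0.1, 0.6, -2.9]
finger_gap: 0.0213
```

```bash
python3 plan.py .4445 .1435 .096 180 0 -94
python3 - <<'E'
from h import *
cv2.imwrite('pics/s5.png',ctrl.grab_frame('scene'));crop('pics/s5.png',300,220,460,360,5,'pics/s5c.png')
E
```

```text
t 7.1 pos [0.3456 0.1485 0.0867] rot [176.06  -0.35 -94.05] F [-0.1  0.6 -2.9] gap 0.0213 q [  5.   7. 126.   0.  51.  99.]
N 3 dist [ 0.0989 -0.005   0.0093] rv [ 3.94 -0.34 -0.07]
[1.31, -0.11, -0.02] [-0.07, -3.27, -0.54]
[1.31, -0.11, -0.02] [-0.07, -3.28, -0.46]
[1.31, -0.11, -0.02] [-0.06, -3.29, -0.38]
```

View pics/s5c.png

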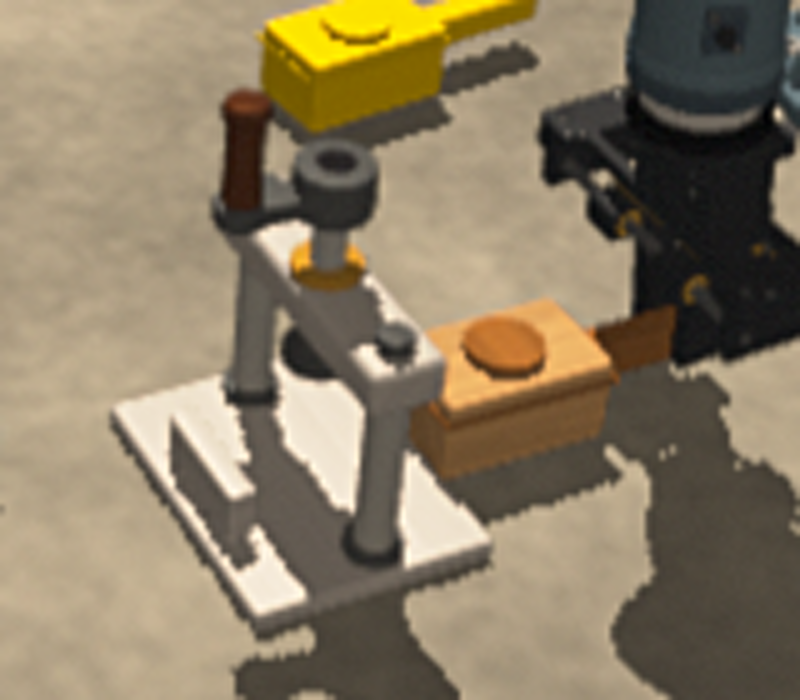

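>>> move_arm(increments=[[[2,0,0],[0,0,-0.6],255],[[1.9,0,0],[0,0,-0.5],255],[[0,0,0],[0,0,0],255],[[0,0,0],[0,0,0],255]])

```text
t: 7.55
tcp_pos: [0.3468, 0.1484, 0.0984]
tool_rot: [-179.9, -0.4, -94.1]
wrist_force: [0.7, 0.0, -1.9]
finger_gap: 0.0212
```

```bash
python3 plan.py .4445 .1435 .096 180 0 -94
```

```text
t 7.55 pos [0.3468 0.1484 0.0984] rot [-179.87   -0.36  -94.05] F [ 0.7  0.  -1.9] gap 0.0212 q [  5.   4. 128.  -0.  48. 100.]
N 3 dist [ 0.0977 -0.0049 -0.0024] rv [-0.13 -0.36 -0.05]
[-0.04, -0.12, -0.02] [-0.07, -3.26, 0.09]
[-0.04, -0.12, -0.02] [-0.07, -3.26, 0.08]
[-0.04, -0.12, -0.02] [-0.07, -3.26, 0.08]
```

>>> move_arm(increments=[[[0,0,0],[0,-1.5,0],255],[[0,0,0],[0,0,0],255],[[0,0,0],[0,0,0],255]])

```text
t: 7.85
tcp_pos: [0.3653, 0.1474, 0.1002]
tool_rot: [-179.5, -0.3, -94.1]
wrist_force: [-0.0, -0.3, -2.2]
finger_gap: 0.0214
```

```bash
python3 plan.py .4445 .1435 .096 180 0 -94
```

```text
t 7.85 pos [0.3653 0.1474 0.1002] rot [-179.47   -0.3   -94.08] F [-0.  -0.3 -2.2] gap 0.0214 q [  5.   5. 125.  -1.  49.  99.]
N 2 dist [ 0.0792 -0.0039 -0.0042] rv [-0.53 -0.3  -0.08]
[-0.27, -0.15, -0.04] [-0.09, -3.96, 0.24]
[-0.27, -0.15, -0.04] [-0.09, -3.96, 0.23]
```

>>> move_arm(increments=[[[-0.5,0,0],[0,-1.2,0.5],255],[[0,0,0],[0,0,0],255],[[0,0,0],[0,0,0],255]])

```text
t: 8.15
tcp_pos: [0.3775, 0.1465, 0.0957]
tool_rot: [-179.9, -0.3, -94.1]
wrist_force: [-0.2, -0.0, -0.2]
finger_gap: 0.0214
```

```bash
python3 plan.py .4445 .1435 .096 180 0 -94
python3 - <<'E'
from h import *
cv2.imwrite('pics/s6.png',ctrl.grab_frame('scene'));crop('pics/s6.png',300,220,460,360,5,'pics/s6c.png')
E
```

```text
t 8.15 pos [0.3775 0.1465 0.0957] rot [-179.89   -0.28  -94.1 ] F [-0.2 -0.  -0.2] gap 0.0214 q [  4.   8. 124.  -0.  49.  99.]
N 2 dist [ 0.067  -0.003   0.0003] rv [-0.11 -0.28 -0.1 ]
[-0.06, -0.14, -0.05] [-0.09, -3.35, -0.01]
[-0.06, -0.14, -0.05] [-0.09, -3.35, -0.01]
```

View pics/s6c.png

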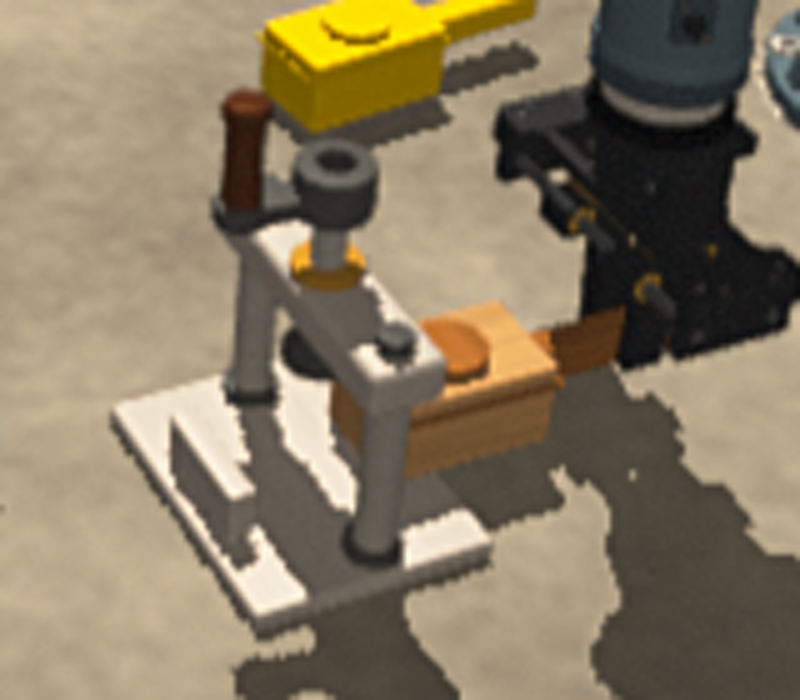

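>>> move_arm(increments=[[[0,0,0],[-0.1,-1.5,0],255],[[0,0,0],[0,0,0],255],[[0,0,0],[0,0,0],255],[[0,0,0],[0,-1.5,0],255],[[0,0,0],[0,0,0],255],[[0,0,0],[0,0,0],255]])

```text
t: 8.8
tcp_pos: [0.4034, 0.1459, 0.0959]
tool_rot: [180.0, -0.3, -94.0]
wrist_force: [-1.4, 0.2, 0.4]
finger_gap: 0.0215
```

```bash
python3 plan.py .4515 .142 .095 180 0 -94
python3 - <<'E'
from h import *
cv2.imwrite('pics/s7.png',ctrl.grab_frame('scene'));crop('pics/s7.png',300,220,460,360,5,'pics/s7c.png')
E
```

```text
t 8.8 pos [0.4034 0.1459 0.0959] rot [179.96  -0.3  -94.02] F [-1.4  0.2  0.4] gap 0.0215 q [  4.  10. 120.  -0.  49.  98.]
N 2 dist [ 0.0481 -0.0039 -0.0009] rv [ 0.04 -0.3  -0.02]
[0.02, -0.15, -0.01] [0.03, -2.41, 0.04]
[0.02, -0.15, -0.01] [0.03, -2.41, 0.05]
```

View pics/s7c.png

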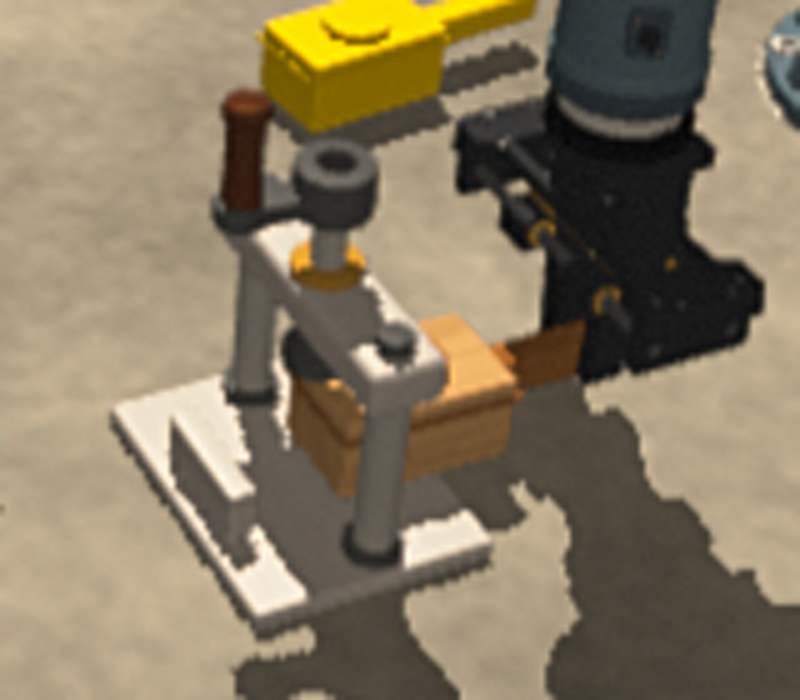

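>>> move_arm(increments=[[[0,0,0],[0.1,-1.6,0],255],[[0,0,0],[0,0,0],255],[[0,0,0],[0,0,0],255],[[0,0,0],[0,-1.6,0],255],[[0,0,0],[0,0,0],255],[[0,0,0],[0,0,0],255]])

```text
t: 9.45
tcp_pos: [0.431, 0.1435, 0.0963]
tool_rot: [179.7, -0.3, -93.9]
wrist_force: [-1.9, -0.7, 3.4]
finger_gap: 0.0217
```

```bash
python3 plan.py .4515 .142 .095 180 0 -94
python3 - <<'E'
from h import *
cv2.imwrite('pics/s8.png',ctrl.grab_frame('scene'));crop('pics/s8.png',300,220,460,360,5,'pics/s8c.png')
E
```

```text
t 9.45 pos [0.431  0.1435 0.0963] rot [179.75  -0.31 -93.94] F [-1.9 -0.7  3.4] gap 0.0217 q [  4.  13. 117.  -0.  50.  98.]
N 1 dist [ 0.0205 -0.0015 -0.0013] rv [ 0.25 -0.31  0.06]
[0.25, -0.31, 0.06] [0.01, -2.06, 0.12]
```

View pics/s8c.png

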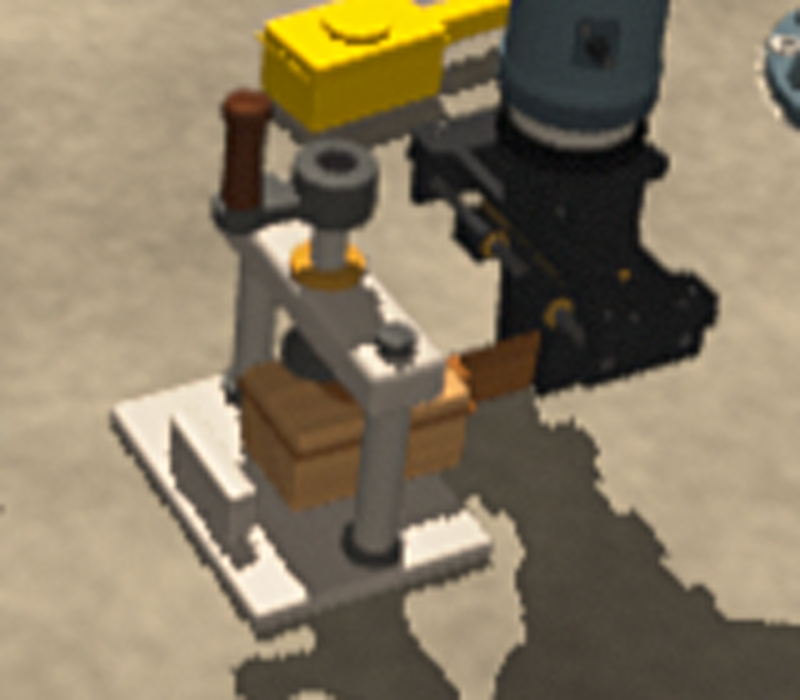

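>>> move_arm(increments=[[[0,0,0],[0,-1.3,0],255],[[0,0,0],[0,0,0],255],[[0,0,0],[0,0,0],255],[[0,0,0],[0,-0.6,0],255],[[0,0,0],[0,0,0],255],[[0,0,0],[0,0,0],255]])

```text
t: 10.1
tcp_pos: [0.447, 0.1429, 0.0967]
tool_rot: [179.5, -0.3, -93.9]
wrist_force: [0.3, -0.1, 4.1]
finger_gap: 0.0214
```

```bash
python3 plan.py .4515 .142 .095 180 0 -94
python3 - <<'E'
from h import *
cv2.imwrite('pics/s9.png',ctrl.grab_frame('scene'));crop('pics/s9.png',300,220,460,360,5,'pics/s9c.png')
E
```

```text
t 10.1 pos [0.447  0.1429 0.0967] rot [179.46  -0.32 -93.86] F [ 0.3 -0.1  4.1] gap 0.0214 q [  3.  15. 114.  -0.  51.  97.]
N 1 dist [ 0.0045 -0.0009 -0.0017] rv [ 0.54 -0.32  0.14]
[0.54, -0.32, 0.14] [0.06, -0.45, 0.17]
```

View pics/s9c.png

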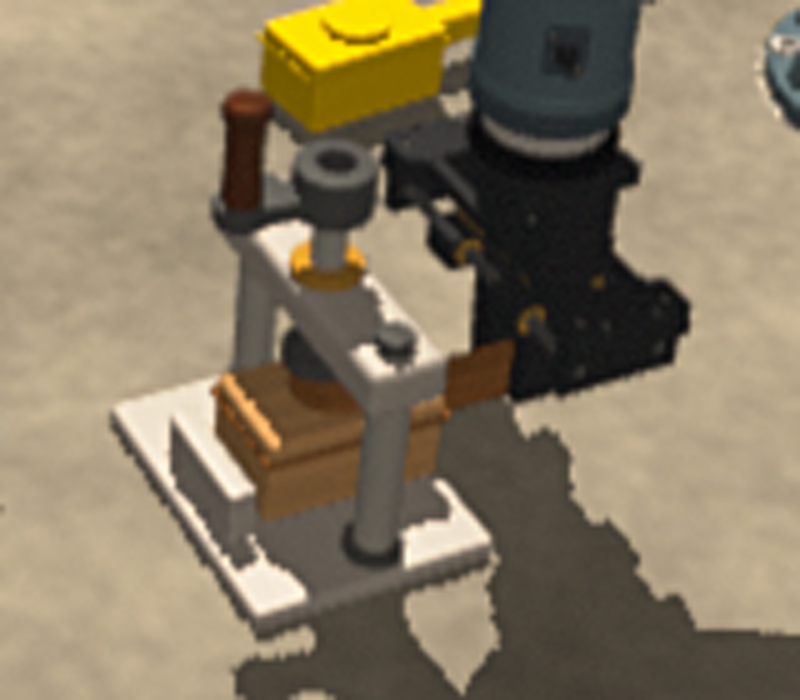

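>>> move_arm(increments=[[[0.4,0.3,0],[0,-0.4,0.2],255],[[0,0,0],[0,0,0],255],[[0,0,0],[0,-0.3,0.2],255],[[0,0,0],[0,0,0],255]])

```text
t: 10.55
tcp_pos: [0.4527, 0.143, 0.0935]
tool_rot: [179.7, -0.6, -93.8]
wrist_force: [0.4, -0.3, 3.9]
finger_gap: 0.0217
```

```bash
python3 plan.py .4515 .142 .092 180 0 -94
```

```text
t 10.55 pos [0.4527 0.143  0.0935] rot [179.74  -0.61 -93.81] F [ 0.4 -0.3  3.9] gap 0.0217 q [  3.  16. 114.  -1.  51.  98.]
N 1 dist [-0.0012 -0.001  -0.0015] rv [ 0.26 -0.61  0.19]
[0.26, -0.61, 0.19] [0.1, 0.11, 0.15]
```

>>> move_arm(increments=[[[0,-0.4,0],[0,-0.3,0.1],255],[[0,0,0],[0,0,0],255],[[0,0,0],[0,-0.3,0.1],255],[[0,0,0],[0,0,0],255]])

```text
t: 10.95
tcp_pos: [0.4536, 0.1429, 0.0915]
tool_rot: [179.1, -0.3, -93.7]
wrist_force: [3.3, -0.6, 5.0]
finger_gap: 0.0213
```

```bash
python3 plan.py .4515 .142 .092 180 0 -94
python3 - <<'E'
from h import *
cv2.imwrite('pics/s10.png',ctrl.grab_frame('scene'));crop('pics/s10.png',320,260,420,350,7,'pics/s10c.png')
cv2.imwrite('pics/t10.png',ctrl.grab_frame('top'));crop('pics/t10.png',230,220,310,300,7,'pics/t10c.png')
E
```

```text
t 10.95 pos [0.4536 0.1429 0.0915] rot [179.05  -0.3  -93.72] F [ 3.3 -0.6  5. ] gap 0.0213 q [  3.  16. 113.  -0.  51.  97.]
N 1 dist [-0.0021 -0.0009  0.0005] rv [ 0.95 -0.3   0.28]
[0.95, -0.3, 0.28] [0.1, 0.21, -0.05]
```

View pics/s10c.png

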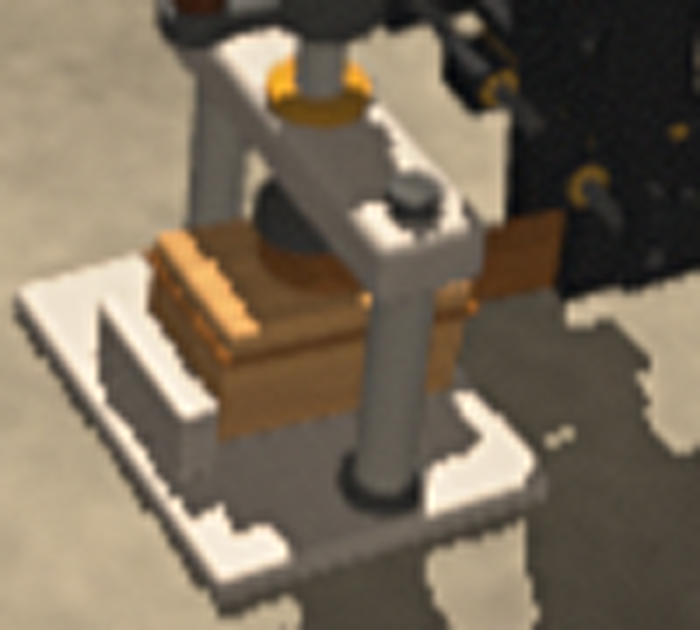

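View pics/t10c.png

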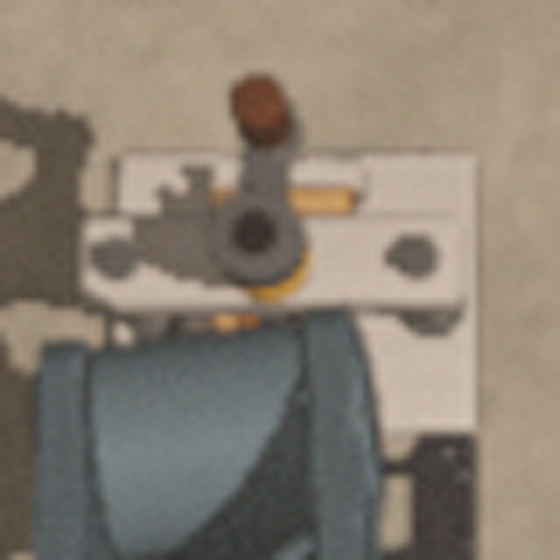

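Run:
```python
from h import *
cs=ctrl.camera_info('scene');T=R.from_euler('z',-4.2,degrees=True).as_matrix();C=np.array([.5666,.1399,0])
for n,P in dict(stop_top=(.05,.035,.042),stop_bot=(.05,.035,.012),box_lid=(.05,.031,.062),box_bot=(.05,.031,.012),boxback_lid=(-.05,.031,.062),boxfar=(.05,-.031,.062),plate=(.075,.085,.012)).items():
    q=proj(cs,C+T@np.array(P))[0]; print(n,((q-[320,260])*7+3).round(0))
```

```text
stop_top [221. 415.]
stop_bot [216. 479.]
box_lid [219. 365.]
box_bot [211. 472.]
boxback_lid [468. 294.]
boxfar [141. 259.]
plate [217. 593.]
```

```bash
python3 - <<'E' | grep -v mould.scene
from h import *
cs=ctrl.camera_info('scene')
def P(c,yaw,pts): 
    T=R.from_euler('z',yaw,degrees=True).as_matrix(); return [proj(cs,np.r_[c,0]+T@np.array(p))[0] for p in pts]
print('mould bottoms pred top-pose',[((q-[255,220])*8+3.5).round() for q in P([.6135,-.230],-18.85,[(.05,.031,0),(-.05,.031,0)])],'obs 115,290 375,275')
print('plate pred',[((q-[310,230])*5+2).round() for q in P([.5634,.1317],-4,[(.075,.085,.012),(.075,-.085,.012),(-.06,.085,.012)])],'obs 208,572 65,362 438,497')
E
python3 - <<'E'
from h import *
crop('pics/s10.png',335,280,400,330,12,'pics/s10d.png')
E
```

```text
mould bottoms pred top-pose [array([113., 293.]), array([377., 273.])] obs 115,290 375,275
plate pred [array([203., 560.]), array([ 57., 348.]), array([443., 485.])] obs 208,572 65,362 438,497
```

View pics/s10d.png

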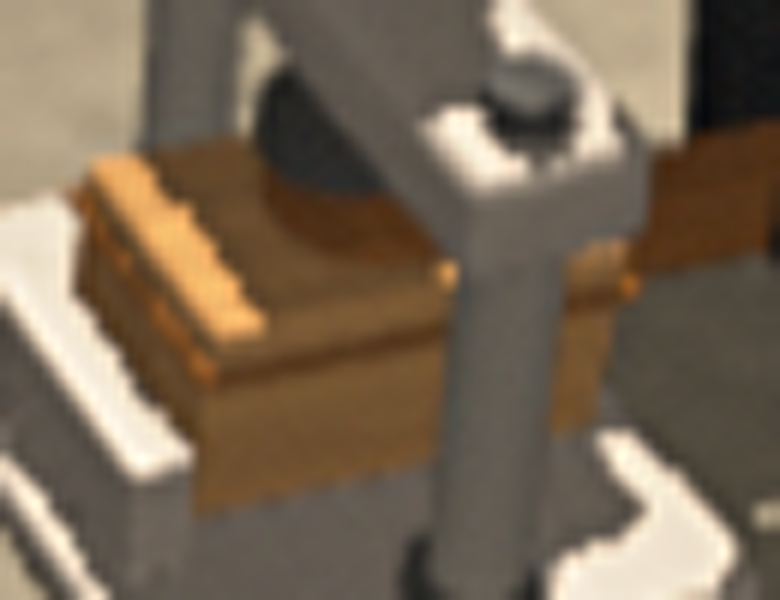

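>>> move_arm(increments=[[[0,0,0],[0,0,0],200],[[0,0,0],[0,0,0],150],[[0,0,0],[0,0,0],130],[[0,0,0],[0,0,0],130],[[0,0,0],[0,0,0],130]])

```text
t: 11.55
tcp_pos: [0.4507, 0.1428, 0.0897]
tool_rot: [178.7, -0.4, -93.7]
wrist_force: [-0.6, 0.8, 0.1]
finger_gap: 0.0436
```

```bash
python3 plan.py .4515 .142 .092 180 0 -94
python3 - <<'E'
from h import *
cv2.imwrite('pics/s11.png',ctrl.grab_frame('scene'));crop('pics/s11.png',335,280,400,330,12,'pics/s11d.png')
cv2.imwrite('pics/w11.png',ctrl.grab_frame('wrist'))
E
```

```text
t 11.55 pos [0.4507 0.1428 0.0897] rot [178.72  -0.35 -93.69] F [-0.6  0.8  0.1] gap 0.0436 q [  3.  17. 113.  -0.  51.  97.]
N 1 dist [ 0.0008 -0.0008  0.0023] rv [ 1.28 -0.36  0.3 ]
[1.28, -0.36, 0.3] [0.08, -0.08, -0.23]
```

View pics/s11d.png

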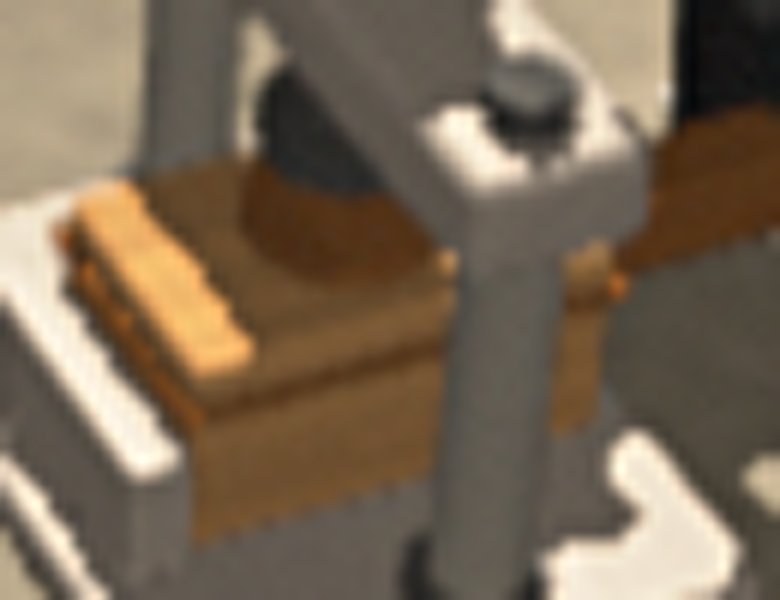

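View pics/w11.png

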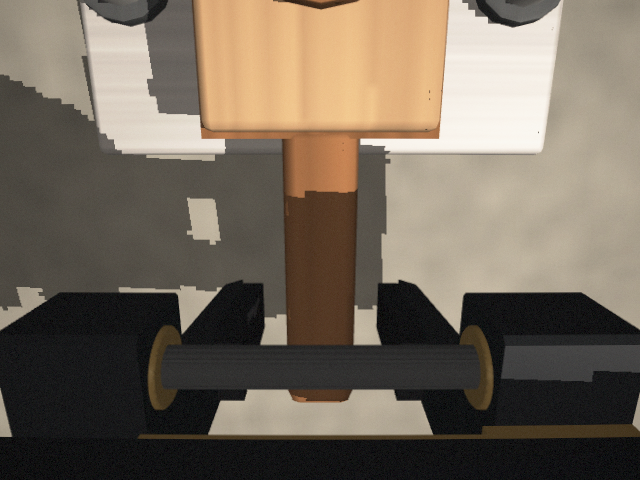

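Run:
```python
from h import *
crop('pics/w11.png',60,90,580,200,1.5,'pics/w11c.png')
ci=ctrl.camera_info('wrist')
a=pt(ci,(103,152),.012);b=pt(ci,(543,152),.012);d=a-b;L=np.linalg.norm(d);yaw=np.degrees(np.arctan2(-d[0],d[1]))
print(a,b,L,yaw);ex=np.array([np.cos(np.radians(yaw)),np.sin(np.radians(yaw)),0]);ey=np.array([-ex[1],ex[0],0]);c=(a+b)/2+.06*ex
print('press',c)
for n,px,z in [('boxBL',(203,137),.0537),('boxBR',(440,137),.0537),('topL',(205,128),.062),('topR',(438,128),.062),('hL',(286,185),.053),('hR',(359,185),.053),('heL',(290,400),.053),('heR',(351,400),.053)]:
    v=pt(ci,px,z)-c;print(n,(v@ex).round(4),(v@ey).round(4))
```

```text
[0.51201112 0.21912377 0.012     ] [0.50130816 0.0528068  0.012     ] 0.16666099677540105 -3.682066054862063
press [0.56653578 0.13211209 0.012     ]
boxBL -0.0528 0.0338
boxBR -0.0528 -0.0314
topL -0.0502 0.0309
topR -0.0502 -0.0283
hL -0.0662 0.0114
hR -0.0662 -0.0094
heL -0.1384 0.0117
heR -0.1385 -0.0087
```

View pics/w11c.png

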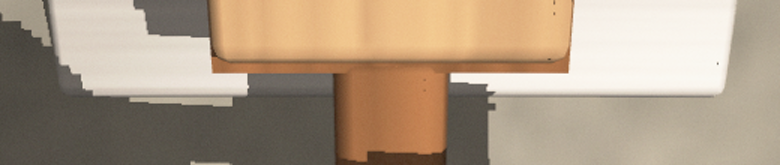

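>>> move_arm(increments=[[[0,0,0],[0,0,-1.5],90],[[0,0,0],[0,0,-2.5],60],[[0,0,0],[0,0.3,-3.5],60],[[0,0,0],[0,0.3,-4],60],[[0,0,0],[0,0,-4],60],[[0,0,0],[0,0,-4],60],[[0,0,0],[0,0,-3],60],[[0,0,0],[0,0,0],60]])

```text
t: 12.45
tcp_pos: [0.448, 0.1441, 0.3217]
tool_rot: [178.4, -0.4, -93.7]
wrist_force: [0.4, 1.1, -0.4]
finger_gap: 0.0674
```

```bash
python3 plan.py .47 .13 .33 180 0 -94
python3 - <<'E'
from h import *
ci=ctrl.camera_info('wrist');cv2.imwrite('pics/w12.png',ctrl.grab_frame('wrist'));np.save('w12.npy',ci,allow_pickle=True)
cv2.imwrite('pics/s12.png',ctrl.grab_frame('scene'));crop('pics/s12.png',310,220,420,350,6,'pics/s12c.png')
E
```

```text
t 12.45 pos [0.448  0.1441 0.3217] rot [178.36  -0.39 -93.7 ] F [ 0.4  1.1 -0.4] gap 0.0674 q [  3.  -3. 104.  -0.  81.  97.]
N 1 dist [ 0.022  -0.0141  0.0083] rv [ 1.64 -0.4   0.29]
[1.64, -0.4, 0.29] [1.27, -2.26, -0.89]
```

View pics/w12.png

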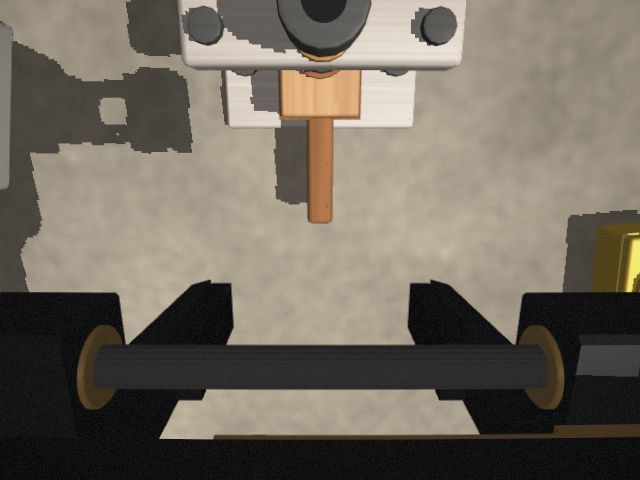

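View pics/s12c.png

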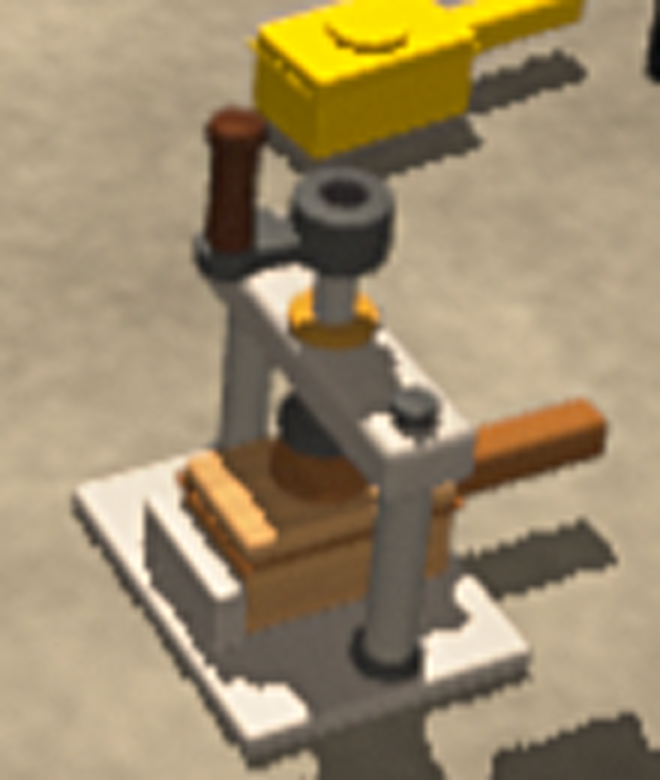

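>>> move_arm(increments=[[[1,0,0],[0.5,-2,-2],60],[[0.6,-0.4,0.3],[0.5,-3,-1],60],[[0,0,0],[0,-2,0],60],[[0,0,0],[0,0,0],60],[[0,0,0],[0,0,0],60]])

```text
t: 13.05
tcp_pos: [0.5138, 0.129, 0.3357]
tool_rot: [178.6, -0.1, -94.0]
wrist_force: [-0.0, -0.8, -0.2]
finger_gap: 0.0674
```

```bash
python3 plan.py .612 .128 .33 180 0 -94
python3 - <<'E'
from h import *
ci=ctrl.camera_info('wrist');cv2.imwrite('pics/w13.png',ctrl.grab_frame('wrist'));np.save('w13.npy',ci,allow_pickle=True)
E
```

```text
t 13.05 pos [0.5138 0.129  0.3357] rot [ 1.7859e+02 -1.4000e-01 -9.4000e+01] F [-0.  -0.8 -0.2] gap 0.0674 q [ 1.  4. 96. -0. 82. 95.]
N 3 dist [ 0.0982 -0.001  -0.0057] rv [ 1.41 -0.14 -0.  ]
[0.47, -0.05, -0.0] [-0.2, -3.27, 0.11]
[0.47, -0.05, -0.0] [-0.2, -3.27, 0.14]
[0.47, -0.05, -0.0] [-0.2, -3.27, 0.16]
```

View pics/w13.png

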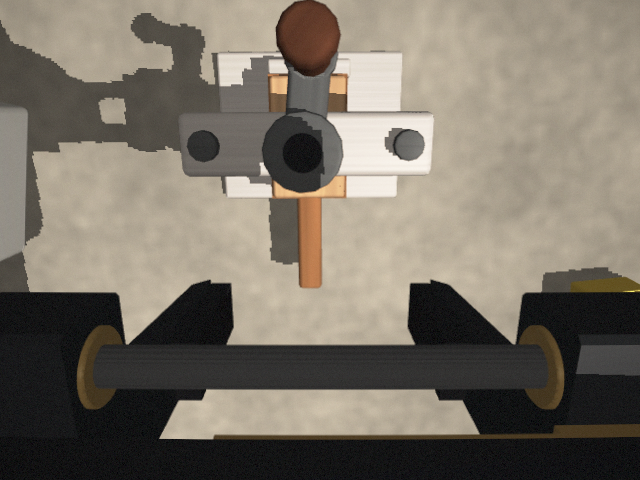

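Run:
```python
from h import *
ci=np.load('w13.npy',allow_pickle=True).item();o=np.array(ci['origin']);print(o)
for n,px,dep in [('hub',(302.5,152),.220),('knobtop',(308,34),.168)]:
    print(n,o+ray(ci,px)*dep)
for z in (.195,.2,.205,.21): print(z,pt(ci,(302.5,152),z)[:2].round(4),'knobtop',pt(ci,(308,34),z+.0455)[:2].round(4))
# bridge: edges z .14 ; (180,112)?(433,112) width
for n,px,z in [('bL',(181,145),.14),('bR',(432,145),.14),('fr',(300,175),.14),('bk',(240,113),.14),('bolt',(203,146),.149),('bolt2',(409,145),.149)]: print(n,pt(ci,px,z).round(4))
```

```text
[0.58216987 0.12311939 0.41614907]
hub [0.56466766 0.13309641 0.1922426 ]
knobtop [0.61492774 0.12528754 0.23163399]
0.195 [0.5649 0.133 ] knobtop [0.6134 0.1252]
0.2 [0.5653 0.1328] knobtop [0.6125 0.1251]
0.205 [0.5657 0.1325] knobtop [0.6116 0.1251]
0.21 [0.5661 0.1323] knobtop [0.6107 0.125 ]
bL [0.5707 0.2144 0.14  ]
bR [0.5593 0.0505 0.14  ]
fr [0.5457 0.1383 0.14  ]
bk [0.5879 0.1734 0.14  ]
bolt [0.5695 0.1976 0.149 ]
bolt2 [0.561  0.0674 0.149 ]
```

>>> move_arm(increments=[[[0.7,0,0],[-0.1,-3,0],60],[[0.7,0,0],[0,-3.5,0],60],[[0,0,0],[0,-2.5,0],60],[[0,0,0],[0,0,0],60],[[0,0,0],[0,0,0],60]])

```text
t: 13.6
tcp_pos: [0.5997, 0.1254, 0.3291]
tool_rot: [179.4, -0.2, -93.8]
wrist_force: [0.0, -0.2, 0.7]
finger_gap: 0.0673
```

```bash
python3 plan.py .6125 .125 .2675 180 0 -94
```

```text
t 13.6 pos [0.5997 0.1254 0.3291] rot [179.41  -0.18 -93.84] F [ 0.  -0.2  0.7] gap 0.0673 q [ 1. 14. 84. -0. 82. 95.]
N 2 dist [ 0.0128 -0.0004 -0.0616] rv [ 0.59 -0.18  0.16]
[0.3, -0.09, 0.08] [-0.03, -0.67, 3.07]
[0.3, -0.09, 0.08] [-0.03, -0.66, 3.08]
```

>>> move_arm(increments=[[[0.6,-0.1,0.1],[-0.1,-1.3,0],60],[[0,0,0],[0,0,0],60],[[0,0,0],[0,0,2],60],[[0,0,0],[0,0,0],60],[[0,0,0],[0,0,2],60],[[0,0,0],[0,0,0],60],[[0,0,0],[0,0,0],60]])

```text
t: 14.3
tcp_pos: [0.6106, 0.127, 0.2919]
tool_rot: [-179.8, -0.1, -93.8]
wrist_force: [-0.4, 0.0, 0.2]
finger_gap: 0.0671
```

```bash
python3 plan.py .6125 .125 .2675 180 0 -94
```

```text
t 14.3 pos [0.6106 0.127  0.2919] rot [-1.7983e+02 -5.0000e-02 -9.3830e+01] F [-0.4  0.   0.2] gap 0.0671 q [ 1. 17. 85. -0. 78. 95.]
N 1 dist [ 0.0019 -0.002  -0.0244] rv [-0.17 -0.05  0.17]
[-0.17, -0.05, 0.17] [0.18, -0.2, 2.44]
```

>>> move_arm(increments=[[[0,0,0],[0.2,-0.2,2.4],60],[[0,0,0],[0,0,0],60],[[0,0,0],[0,0,0],60]])

```text
t: 14.6
tcp_pos: [0.6139, 0.1251, 0.2728]
tool_rot: [-179.5, -0.0, -93.8]
wrist_force: [0.6, 0.4, 0.3]
finger_gap: 0.0672
```

```bash
python3 plan.py .6125 .125 .2675 180 0 -94
python3 - <<'E'
from h import *
cv2.imwrite('pics/s14.png',ctrl.grab_frame('scene'));crop('pics/s14.png',300,190,420,300,6,'pics/s14c.png')
cv2.imwrite('pics/w14.png',ctrl.grab_frame('wrist'))
E
```

```text
t 14.6 pos [0.6139 0.1251 0.2728] rot [-1.7949e+02 -2.0000e-02 -9.3810e+01] F [0.6 0.4 0.3] gap 0.0672 q [ 1. 18. 86. -0. 75. 95.]
N 1 dist [-0.0014 -0.0001 -0.0053] rv [-0.51 -0.02  0.19]
[-0.51, -0.02, 0.19] [0.02, 0.15, 0.53]
```

View pics/s14c.png

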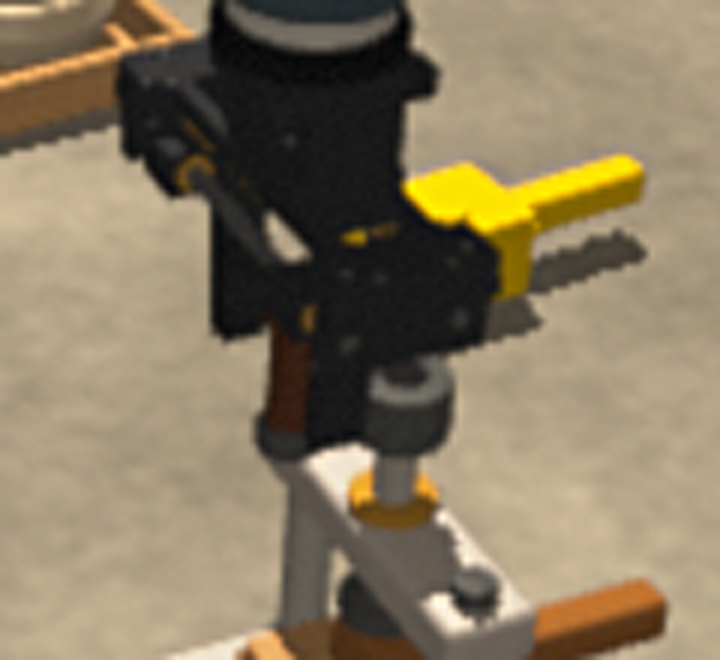

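View pics/w14.png

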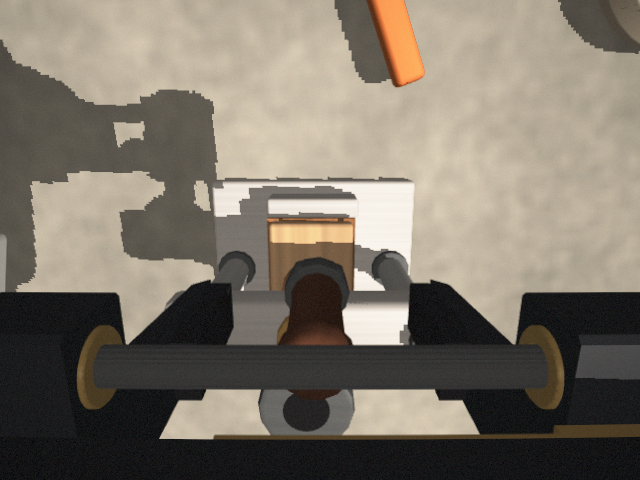

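>>> move_arm(increments=[[[-0.4,0,0],[0,0.1,0.5],60],[[0,0,0],[0,0,0],150],[[0,0,0],[0,0,0],255],[[0,0,0],[0,0,0],255],[[0,0,0],[0,0,0],255],[[0,0,0],[0,0,0],255]], squeeze=25)

```text
t: 15.3
tcp_pos: [0.6135, 0.1254, 0.2698]
tool_rot: [-179.8, -0.0, -93.8]
wrist_force: [1.4, -0.1, -0.2]
finger_gap: 0.0295
```

```bash
cat > turn.py <<'E'
from h import *
import sys
C=np.array([.5653,.1325])
def go(step,n,dzt=None):
    s=ctrl.state();p=s['tcp_pos'];v=p[:2]-C;a=np.degrees(np.arctan2(v[1],v[0]));r=np.hypot(*v)
    print('t',round(s['t'],2),'pos',p.round(4),'rot',s['tool_rot'].round(1),'F',s['wrist_force'].round(1),'gap',round(s['finger_gap'],4),'ang',a.round(1),'r',r.round(4),'q',s['qpos'].round(0))
    A=R.from_euler('xyz',s['tool_rot'],degrees=True)
    cur=p.copy();b=a
    z0=p[2] if dzt is None else dzt
    for k in range(n):
        b-=step;t=np.r_[C+.048*np.array([np.cos(np.radians(b)),np.sin(np.radians(b))]),z0-.012*step*(k+1)/360]
        d=A.inv().apply(t-cur)*100;print(round(b),d.round(2).tolist());cur=t
    print('rotfix',(A.inv()*R.from_euler('xyz',[180,0,-94],degrees=True)).as_rotvec(degrees=True).round(1))
a=list(map(float,sys.argv[1:]));go(a[0],int(a[1]),*(a[2:]))
E
python3 turn.py 20 4
```

```text
t 15.3 pos [0.6135 0.1254 0.2698] rot [-179.8   -0.   -93.8] F [ 1.4 -0.1 -0.2] gap 0.0295 ang -8.4 r 0.0487 q [ 1. 18. 86. -0. 75. 95.]
-28 [1.61, 0.49, 0.06]
-48 [1.37, 0.95, 0.06]
-68 [0.97, 1.36, 0.06]
-88 [0.44, 1.61, 0.06]
rotfix [-0.2 -0.   0.2]
```

>>> move_arm(increments=[[[0,0,0],[0,0,0],255],[[0,0,0],[0,0,0],255],[[0,0,0],[1.6,0.5,0.05],255],[[0,0,0],[0,0,0],255],[[0,0,0],[1.4,0.95,0.05],255],[[0,0,0],[0,0,0],255],[[0,0,0],[0,0,0],255]])

```text
t: 16.0
tcp_pos: [0.5971, 0.0974, 0.2684]
tool_rot: [-179.7, 0.1, -93.8]
wrist_force: [0.5, 1.1, -0.5]
finger_gap: 0.0214
```

```bash
python3 turn.py 20 4;  python3 - <<'E'
from h import *
cv2.imwrite('pics/s15.png',ctrl.grab_frame('scene'));crop('pics/s15.png',300,190,420,300,6,'pics/s15c.png')
E
```

```text
t 16.0 pos [0.5971 0.0974 0.2684] rot [-1.797e+02  1.000e-01 -9.380e+01] F [ 0.5  1.1 -0.5] gap 0.0214 ang -47.8 r 0.0473 q [-2. 16. 90.  0. 74. 92.]
-68 [1.03, 1.3, 0.06]
-88 [0.46, 1.6, 0.06]
-108 [-0.12, 1.66, 0.06]
-128 [-0.68, 1.52, 0.06]
rotfix [-0.3  0.1  0.2]
```

View pics/s15c.png

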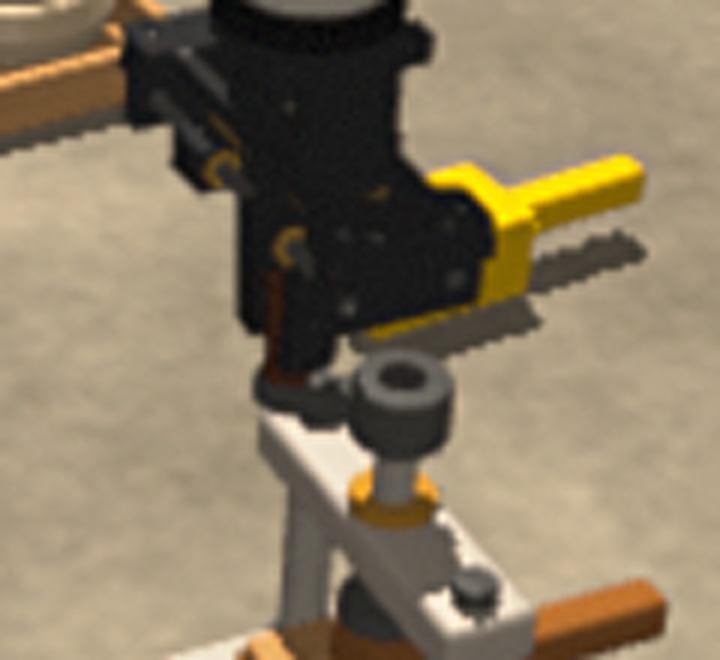

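>>> move_arm(increments=[[[0,0,0],[1.0,1.3,0.06],255],[[0,0,0],[0,0,0],255],[[0,0,0],[0.45,1.6,0.06],255],[[0,0,0],[0,0,0],255],[[0,0,0],[-0.1,1.65,0.06],255],[[0,0,0],[0,0,0],255],[[0,0,0],[-0.7,1.5,0.06],255],[[0,0,0],[0,0,0],255]])

```text
t: 16.85
tcp_pos: [0.5418, 0.0934, 0.266]
tool_rot: [-179.4, -0.4, -93.8]
wrist_force: [-4.8, -2.7, 0.1]
finger_gap: 0.0213
```

```bash
python3 turn.py 20 4
```

```text
t 16.85 pos [0.5418 0.0934 0.266 ] rot [-179.4   -0.4  -93.8] F [-4.8 -2.7  0.1] gap 0.0213 ang -121.0 r 0.0456 q [-2.  9. 98. -0. 72. 92.]
-141 [-0.8, 1.44, 0.05]
-161 [-1.4, 0.9, 0.05]
-181 [-1.63, 0.37, 0.05]
-201 [-1.65, -0.21, 0.06]
rotfix [-0.6 -0.4  0.2]
```

>>> move_arm(increments=[[[-0.4,-0.3,0],[-0.8,1.45,0.05],255],[[0,0,0],[0,0,0],255],[[0,0,0],[-1.4,0.9,0.05],255],[[0,0,0],[0,0,0],255],[[0,0,0],[-1.65,0.35,0.05],255],[[0,0,0],[0,0,0],255],[[0,0,0],[-1.65,-0.2,0.05],255],[[0,0,0],[0,0,0],255]])

```text
t: 17.65
tcp_pos: [0.5217, 0.1508, 0.2634]
tool_rot: [179.6, -0.4, -93.9]
wrist_force: [-2.1, 2.8, 0.1]
finger_gap: 0.0216
```

```bash
python3 turn.py 20 4
```

```text
t 17.65 pos [0.5217 0.1508 0.2634] rot [179.6  -0.4 -93.9] F [-2.1  2.8  0.1] gap 0.0216 ang 157.3 r 0.0473 q [ 4.  9. 99. -0. 73. 98.]
137 [-1.48, -0.74, 0.05]
117 [-1.1, -1.26, 0.05]
97 [-0.6, -1.56, 0.05]
77 [-0.03, -1.67, 0.06]
rotfix [ 0.4 -0.4  0.1]
```

>>> move_arm(increments=[[[0.3,-0.3,0],[-1.5,-0.75,0.05],255],[[0,0,0],[0,0,0],255],[[0,0,0],[-1.1,-1.25,0.05],255],[[0,0,0],[0,0,0],255],[[0,0,0],[-0.6,-1.55,0.05],255],[[0,0,0],[0,0,0],255],[[0,0,0],[0,-1.65,0.05],255],[[0,0,0],[0,0,0],255]])

```text
t: 18.45
tcp_pos: [0.5761, 0.1807, 0.2607]
tool_rot: [179.7, 0.4, -93.7]
wrist_force: [3.2, 4.6, -2.8]
finger_gap: 0.0214
```

```bash
python3 turn.py 20 4
```

```text
t 18.45 pos [0.5761 0.1807 0.2607] rot [179.7   0.4 -93.7] F [ 3.2  4.6 -2.8] gap 0.0214 ang 77.3 r 0.0494 q [  6.  16.  90.   0.  74. 100.]
57 [0.68, -1.56, 0.05]
37 [1.05, -1.3, 0.05]
17 [1.43, -0.86, 0.05]
-3 [1.64, -0.32, 0.05]
rotfix [0.3 0.4 0.3]
```

>>> move_arm(increments=[[[0.2,0.3,0],[0.65,-1.55,0.05],255],[[0,0,0],[0,0,0],255],[[0,0,0],[1.05,-1.3,0.05],255],[[0,0,0],[0,0,0],255],[[0,0,0],[1.45,-0.85,0.05],255],[[0,0,0],[0,0,0],255],[[0,0,0],[1.65,-0.3,0.05],255],[[0,0,0],[0,0,0],255]])

```text
t: 19.25
tcp_pos: [0.6139, 0.1274, 0.2578]
tool_rot: [-180.0, 0.3, -93.7]
wrist_force: [-1.1, -2.2, -0.2]
finger_gap: 0.0215
```

```bash
python3 turn.py 20 4
```

```text
t 19.25 pos [0.6139 0.1274 0.2578] rot [-180.     0.3  -93.7] F [-1.1 -2.2 -0.2] gap 0.0215 ang -6.0 r 0.0489 q [ 1. 19. 87.  0. 74. 94.]
-26 [1.63, 0.44, 0.06]
-46 [1.41, 0.89, 0.06]
-66 [1.02, 1.32, 0.06]
-86 [0.51, 1.59, 0.06]
rotfix [-0.   0.3  0.3]
```

>>> move_arm(increments=[[[0,0.3,0.2],[1.6,0.45,0.05],255],[[0,0,0],[0,0,0],255],[[0,0,0],[1.4,0.9,0.05],255],[[0,0,0],[0,0,0],255],[[0,0,0],[1.0,1.3,0.05],255],[[0,0,0],[0,0,0],255]])

```text
t: 19.85
tcp_pos: [0.585, 0.0902, 0.2559]
tool_rot: [-179.6, 0.0, -93.9]
wrist_force: [-2.0, -2.9, -2.7]
finger_gap: 0.0215
```

```bash
python3 turn.py 20 4
python3 - <<'E'
from h import *
cv2.imwrite('pics/s16.png',ctrl.grab_frame('scene'));crop('pics/s16.png',310,210,420,340,6,'pics/s16c.png')
E
```

```text
t 19.85 pos [0.585  0.0902 0.2559] rot [-179.6    0.   -93.9] F [-2.  -2.9 -2.7] gap 0.0215 ang -65.0 r 0.0467 q [-3. 15. 92.  0. 72. 91.]
-85 [0.65, 1.51, 0.06]
-105 [-0.03, 1.67, 0.06]
-125 [-0.6, 1.56, 0.06]
-145 [-1.1, 1.26, 0.06]
rotfix [-0.4  0.   0.1]
```

View pics/s16c.png

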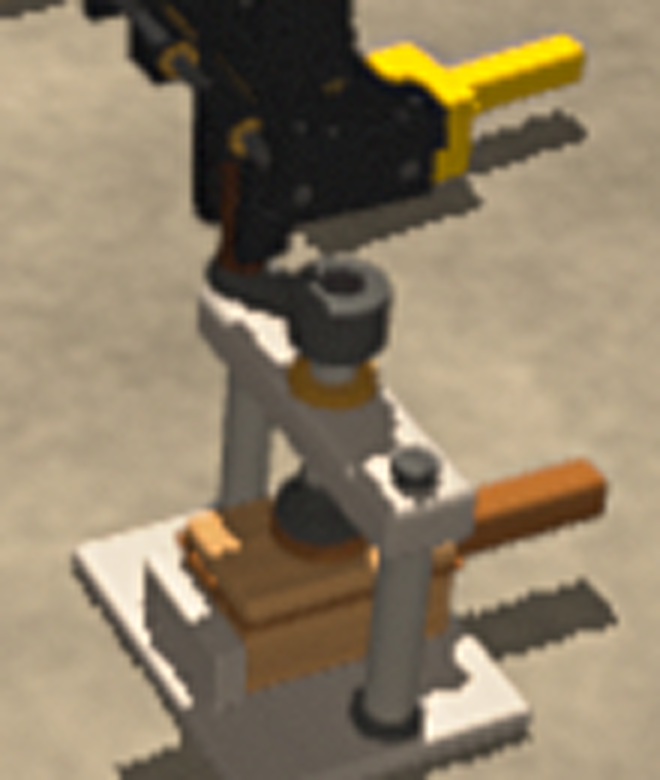

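>>> move_arm(increments=[[[-0.3,0,0],[0.6,1.5,0.06],255],[[0,0,0],[0,0,0],255],[[0,0,0],[0,1.65,0.06],255],[[0,0,0],[0,0,0],255],[[0,0,0],[-0.6,1.55,0.06],255],[[0,0,0],[0,0,0],255],[[0,0,0],[-1.1,1.25,0.06],255],[[0,0,0],[0,0,0],255]])

```text
t: 20.7
tcp_pos: [0.5308, 0.103, 0.2535]
tool_rot: [-179.9, -0.7, -94.0]
wrist_force: [-7.3, -1.8, 0.1]
finger_gap: 0.0214
```

```bash
python3 turn.py 20 4
python3 - <<'E'
from h import *
cv2.imwrite('pics/s17.png',ctrl.grab_frame('scene'));crop('pics/s17.png',310,210,420,340,6,'pics/s17c.png')
E
```

```text
t 20.7 pos [0.5308 0.103  0.2535] rot [-179.9   -0.7  -94. ] F [-7.3 -1.8  0.1] gap 0.0214 ang -139.4 r 0.0454 q [ -1.   9. 100.  -1.  71.  93.]
-159 [-1.19, 1.13, 0.05]
-179 [-1.61, 0.42, 0.05]
-199 [-1.66, -0.16, 0.05]
-219 [-1.51, -0.72, 0.05]
rotfix [-0.1 -0.7  0. ]
```

View pics/s17c.png

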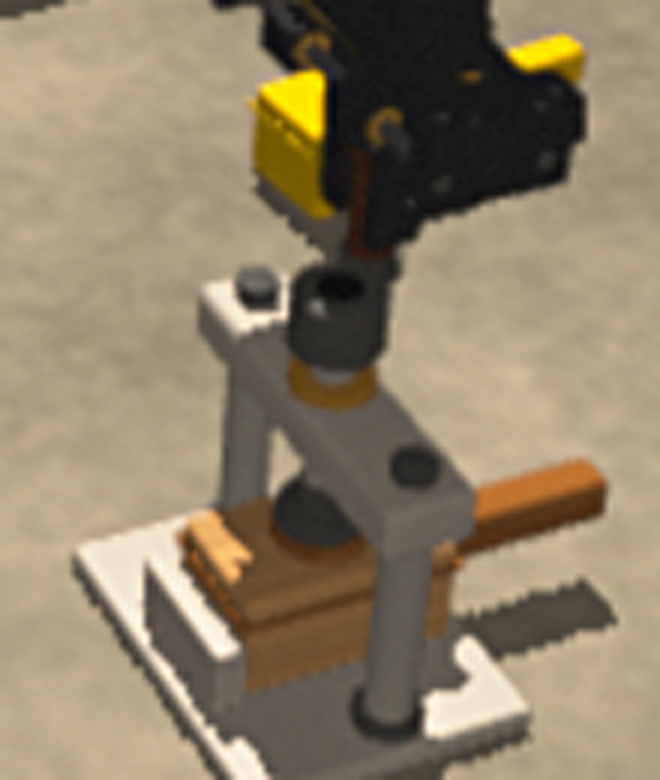

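>>> move_arm(increments=[[[0,-0.5,0],[-1.2,1.1,0.05],255],[[0,0,0],[0,0,0],255],[[0,0,0],[-1.6,0.4,0.05],255],[[0,0,0],[0,0,0],255],[[0,0,0],[-1.65,-0.15,0.05],255],[[0,0,0],[0,0,0],255],[[0,0,0],[-1.5,-0.7,0.05],255],[[0,0,0],[0,0,0],255]])

```text
t: 21.55
tcp_pos: [0.5294, 0.1643, 0.2508]
tool_rot: [179.2, -0.4, -93.9]
wrist_force: [-0.5, 3.5, -2.5]
finger_gap: 0.0212
```

```bash
python3 turn.py 20 4
python3 - <<'E'
from h import *
cv2.imwrite('pics/s18.png',ctrl.grab_frame('scene'));crop('pics/s18.png',310,210,420,340,6,'pics/s18c.png')
E
```

```text
t 21.55 pos [0.5294 0.1643 0.2508] rot [179.2  -0.4 -93.9] F [-0.5  3.5 -2.5] gap 0.0212 ang 138.5 r 0.048 q [ 5. 11. 97. -0. 72. 99.]
118 [-1.13, -1.23, 0.04]
98 [-0.63, -1.54, 0.04]
78 [-0.07, -1.67, 0.04]
58 [0.5, -1.59, 0.05]
rotfix [ 0.8 -0.4  0.1]
```

View pics/s18c.png

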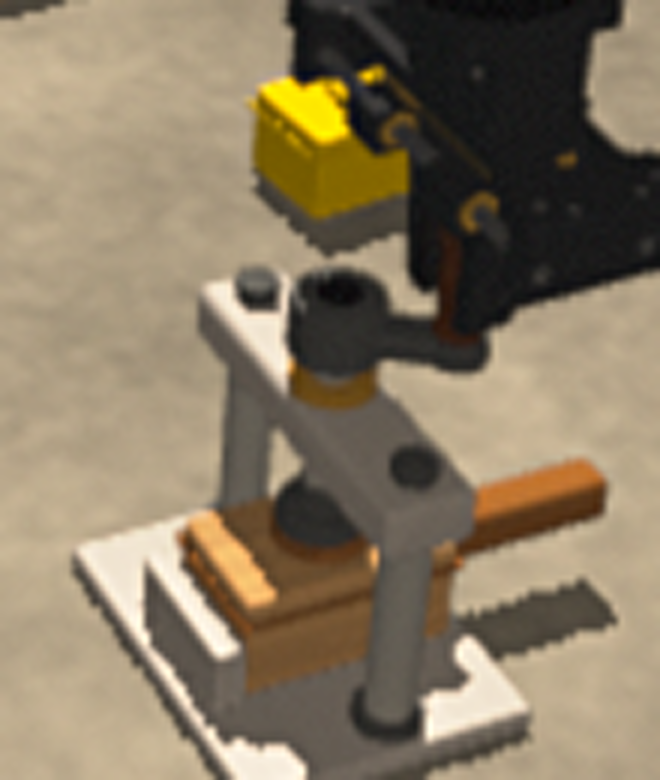

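>>> move_arm(increments=[[[0.7,-0.3,0],[-1.1,-1.25,0.05],255],[[0,0,0],[0,0,0],255],[[0,0,0],[-0.6,-1.55,0.05],255],[[0,0,0],[0,0,0],255],[[0,0,0],[0,0,0],255]])

```text
t: 22.1
tcp_pos: [0.5577, 0.181, 0.2494]
tool_rot: [179.6, 0.3, -93.8]
wrist_force: [-4.0, 2.6, -0.4]
finger_gap: 0.0215
```

```bash
python3 turn.py 20 4
python3 - <<'E'
from h import *
cv2.imwrite('pics/s19.png',ctrl.grab_frame('scene'));crop('pics/s19.png',310,210,420,310,6,'pics/s19c.png')
cv2.imwrite('pics/w19.png',ctrl.grab_frame('wrist'))
E
```

```text
t 22.1 pos [0.5577 0.181  0.2494] rot [179.6   0.3 -93.8] F [-4.   2.6 -0.4] gap 0.0215 ang 98.9 r 0.0491 q [  6.  15.  93.   0.  72. 100.]
79 [0.02, -1.69, 0.05]
59 [0.49, -1.59, 0.05]
39 [1.01, -1.33, 0.05]
19 [1.4, -0.9, 0.05]
rotfix [0.4 0.3 0.2]
```

View pics/s19c.png

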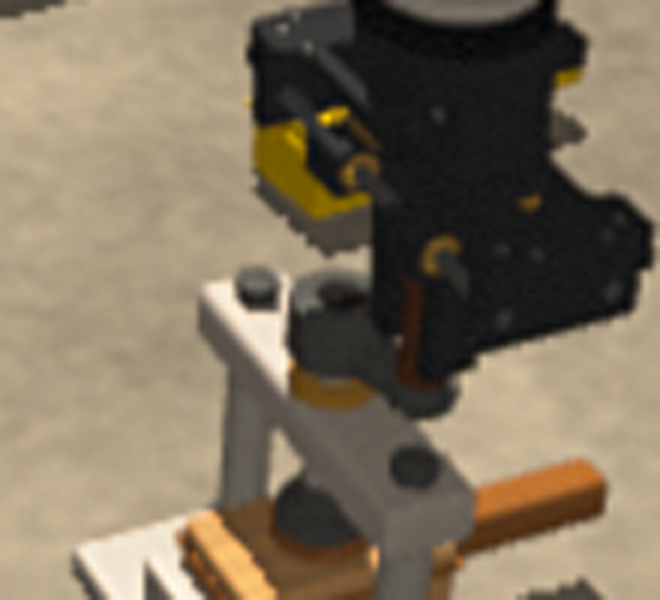

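View pics/w19.png

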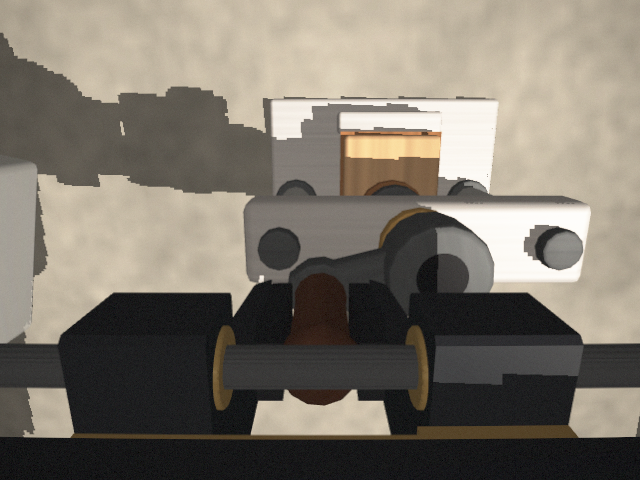

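>>> move_arm(increments=[[[0.3,0.3,0.2],[0,-1.65,0.05],255],[[0,0,0],[0,0,0],255],[[0,0,0],[0,0,0],255]])

```text
t: 22.5
tcp_pos: [0.5738, 0.1812, 0.2489]
tool_rot: [179.9, 0.3, -94.0]
wrist_force: [-3.2, 3.6, -2.6]
finger_gap: 0.0222
```

```bash
python3 turn.py 20 3
python3 - <<'E'
from h import *
cv2.imwrite('pics/w20.png',ctrl.grab_frame('wrist'))
crop('pics/w20.png',230,180,620,440,1.5,'pics/w20c.png')
E
```

```text
t 22.5 pos [0.5738 0.1812 0.2489] rot [179.9   0.3 -94. ] F [-3.2  3.6 -2.6] gap 0.0222 ang 80.1 r 0.0495 q [  6.  17.  91.   0.  73. 100.]
60 [0.6, -1.59, 0.06]
40 [0.98, -1.35, 0.06]
20 [1.38, -0.94, 0.06]
rotfix [ 0.1  0.3 -0. ]
```

View pics/w20c.png

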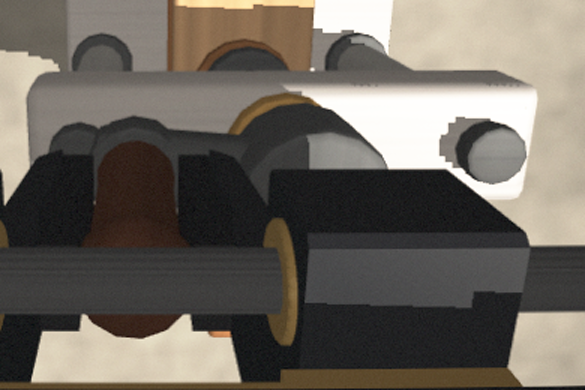

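>>> move_arm(increments=[[[0,0.3,0],[0.6,-1.55,0.05],255],[[0,0,0],[0,0,0],255],[[0,0,0],[0,0,0],255]])

```text
t: 22.85
tcp_pos: [0.5892, 0.176, 0.2482]
tool_rot: [180.0, 0.3, -94.0]
wrist_force: [-1.1, 4.7, -2.1]
finger_gap: 0.0217
```

```bash
python3 turn.py 20 3
python3 - <<'E'
from h import *
cv2.imwrite('pics/w21.png',ctrl.grab_frame('wrist'));cv2.imwrite('pics/s21.png',ctrl.grab_frame('scene'))
a=cv2.resize(cv2.imread('pics/w21.png')[180:440,230:620],(390,260));b=cv2.imread('pics/s21.png')[210:310,310:420]
b=cv2.resize(b,None,fx=3.5,fy=2.6,interpolation=cv2.INTER_CUBIC);cv2.imwrite('pics/ws21.png',np.hstack([a,b[:260]]))
E
```

```text
t 22.85 pos [0.5892 0.176  0.2482] rot [180.    0.3 -94. ] F [-1.1  4.7 -2.1] gap 0.0217 ang 61.2 r 0.0497 q [ 5. 18. 89.  0. 73. 99.]
41 [1.1, -1.3, 0.06]
21 [1.36, -0.96, 0.06]
1 [1.61, -0.44, 0.06]
rotfix [0.  0.3 0. ]
```

View pics/ws21.png

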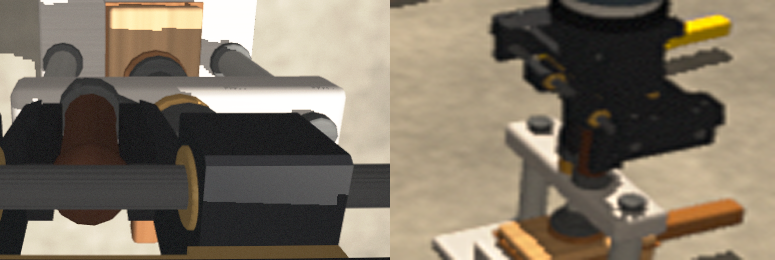

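Run:
```python
from h import *
crop('pics/s21.png',335,240,400,300,10,'pics/s21z.png')
```

```text
(no output)
```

View pics/s21z.png

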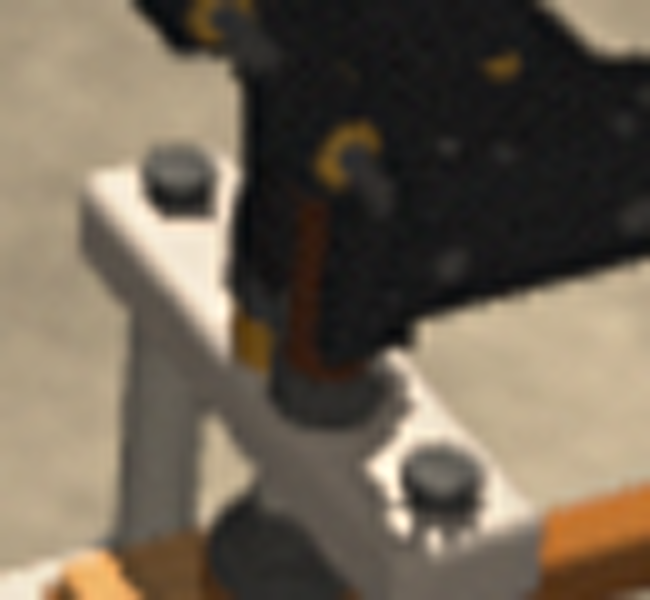

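>>> move_arm(increments=[[[0,0.3,0],[1.1,-1.3,0.05],255],[[0,0,0],[0,0,0],255],[[0,0,0],[1.35,-0.95,0.05],255],[[0,0,0],[0,0,0],255],[[0,0,0],[0,0,0],255]])

```text
t: 23.45
tcp_pos: [0.611, 0.1506, 0.2468]
tool_rot: [-179.8, 0.1, -94.0]
wrist_force: [2.6, 4.2, -4.4]
finger_gap: 0.0212
```

```bash
python3 turn.py 20 3
python3 - <<'E'
from h import *
cv2.imwrite('pics/w22.png',ctrl.grab_frame('wrist'));cv2.imwrite('pics/s22.png',ctrl.grab_frame('scene'))
a=cv2.imread('pics/w22.png')[180:440,180:570];b=cv2.imread('pics/s22.png')[230:300,330:420]
b=cv2.resize(b,None,fx=4,fy=3.715,interpolation=cv2.INTER_CUBIC);cv2.imwrite('pics/ws22.png',np.hstack([a,b[:260]]))
E
```

```text
t 23.45 pos [0.611  0.1506 0.2468] rot [-1.798e+02  1.000e-01 -9.400e+01] F [ 2.6  4.2 -4.4] gap 0.0212 ang 21.6 r 0.0492 q [ 3. 20. 87.  0. 73. 97.]
2 [1.66, -0.34, 0.06]
-18 [1.66, 0.13, 0.06]
-38 [1.52, 0.69, 0.06]
rotfix [-0.2  0.1  0. ]
```

View pics/ws22.png

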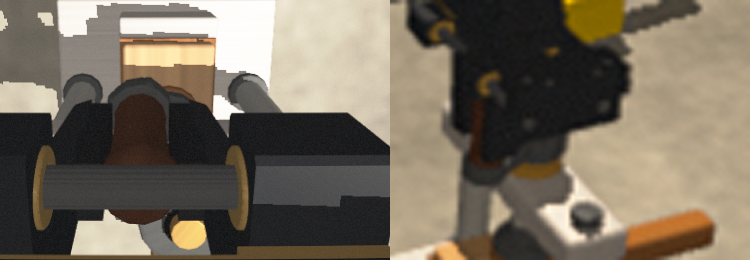

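Run:
```python
from h import *
ci=ctrl.camera_info('wrist')
for h in (0,.005,.010,.014,.015):
    c=np.array([.5653,.1325,.199-.012*690/360+h]);q=proj(ci,[c,c+[0,.0075,0],c-[0,.0075,0]]);print(h,q[0].round(1),abs(q[1]-q[2])[0].round(1))
crop('pics/w22.png',300,370,440,440,5,'pics/w22z.png')
```

```text
0 [367.  397.1] 35.1
0.005 [368.3 404.6] 36.1
0.01 [369.7 412.6] 37.1
0.014 [370.8 419.2] 38.0
0.015 [371.1 420.9] 38.2
```

View pics/w22z.png

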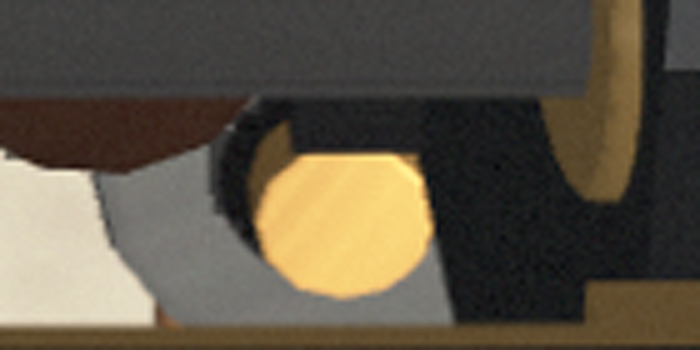

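>>> move_arm(increments=[[[0,0,0],[1.65,-0.35,0.05],255],[[0,0,0],[0,0,0],255],[[0,0,0],[0,0,0],255]])

```text
t: 23.85
tcp_pos: [0.6139, 0.1348, 0.2463]
tool_rot: [-179.6, 0.1, -93.9]
wrist_force: [3.1, 2.7, -4.7]
finger_gap: 0.0215
```

```bash
python3 turn.py 10 2
python3 - <<'E'
from h import *
ci=ctrl.camera_info('wrist')
cv2.imwrite('pics/w23.png',ctrl.grab_frame('wrist'))
for h in (0,.005,.010,.014,.015):
    c=np.array([.5653,.1325,.199-.012*710/360+h]);q=proj(ci,[c,c+[0,.0075,0],c-[0,.0075,0]]);print(h,q[0].round(1),abs(q[1]-q[2])[0].round(1))
crop('pics/w23.png',260,370,400,440,5,'pics/w23z.png')
E
```

```text
t 23.85 pos [0.6139 0.1348 0.2463] rot [-1.796e+02  1.000e-01 -9.390e+01] F [ 3.1  2.7 -4.7] gap 0.0215 ang 2.7 r 0.0486 q [ 2. 20. 87.  0. 73. 95.]
-7 [0.84, 0.04, 0.03]
-17 [0.83, 0.12, 0.03]
rotfix [-0.4  0.1  0.1]
0 [330.2 405.7] 34.8
0.005 [330.4 413.4] 35.8
0.01 [330.7 421.5] 36.8
0.014 [330.9 428.3] 37.7
0.015 [331. 430.] 37.9
```

View pics/w23z.png

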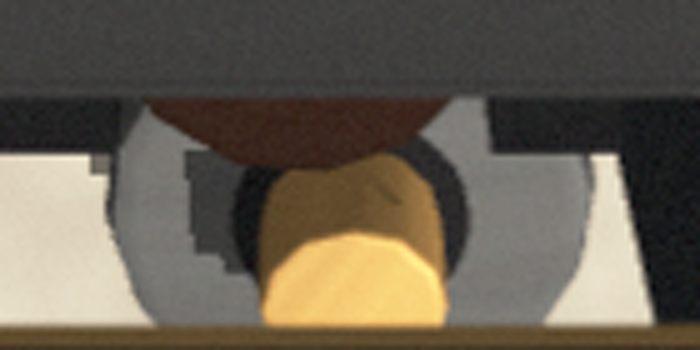

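>>> move_arm(increments=[[[-0.3,0,0],[0.8,0.05,0.03],255],[[0,0,0],[0,0,0],255],[[0,0,0],[0,0,0],255],[[0,0,0],[0,0,0],200],[[0,0,0],[0,0,0],130],[[0,0,0],[0,0,0],100],[[0,0,0],[0,0,0],100]])

```text
t: 24.6
tcp_pos: [0.6131, 0.1287, 0.248]
tool_rot: [-179.7, 0.2, -93.7]
wrist_force: [-0.1, -0.7, 0.5]
finger_gap: 0.0428
```

```bash
python3 turn.py 10 1
python3 - <<'E'
from h import *
cv2.imwrite('pics/w24.png',ctrl.grab_frame('wrist'))
crop('pics/w24.png',160,180,480,440,2.2,'pics/w24z.png')
E
```

```text
t 24.6 pos [0.6131 0.1287 0.248 ] rot [-179.7    0.2  -93.7] F [-0.1 -0.7  0.5] gap 0.0428 ang -4.6 r 0.0479 q [ 1. 19. 87.  0. 73. 95.]
-15 [0.83, 0.08, 0.03]
rotfix [-0.3  0.2  0.3]
```

View pics/w24z.png

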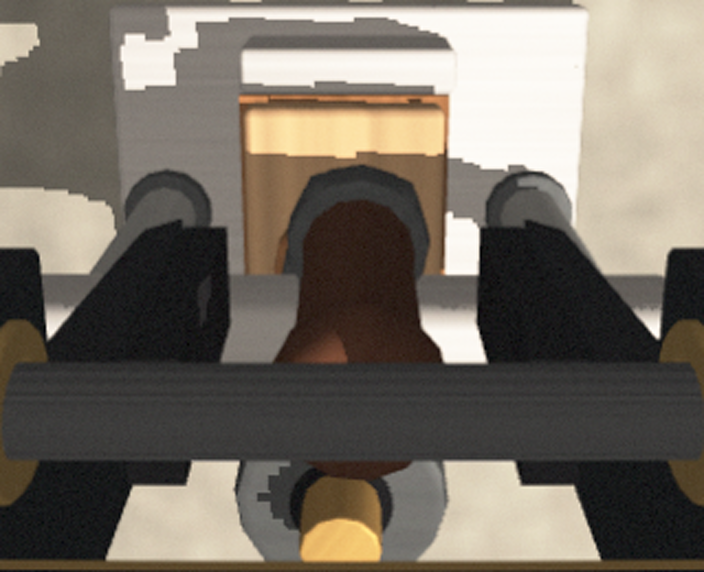

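Released. The tab is out, the box is against the stop and centred. Next I raise the gripper clear and take a last look.

>>> move_arm(increments=[[[0,0,0],[0,0,-1.5],100],[[0,0,0],[0,0,-2.5],100],[[0,0,0],[0,0,-3.5],100],[[0,0,0],[0,0,-4],100],[[0,0,0],[0,2,-3],100],[[0,0,0],[0,4,0],100],[[0,0,0],[0,4,0],100],[[0,0,0],[0,2,0],100]])

```text
t: 25.45
tcp_pos: [0.4901, 0.1361, 0.4081]
tool_rot: [-179.3, 0.2, -93.8]
wrist_force: [-0.0, 0.2, -0.8]
finger_gap: 0.0534
```

>>> move_arm(increments=[[[0,0,0],[0,0,0],100],[[0,0,0],[0,0,0],100],[[0,0,0],[0,0,0],100]])

```text
t: 25.75
tcp_pos: [0.4892, 0.1365, 0.4127]
tool_rot: [-178.9, 0.3, -93.7]
wrist_force: [0.5, 0.3, -0.3]
finger_gap: 0.0534
```

Run:
```python
from h import *
ci=ctrl.camera_info('wrist');cv2.imwrite('pics/w25.png',ctrl.grab_frame('wrist'));np.save('w25.npy',ci,allow_pickle=True)
cv2.imwrite('pics/s25.png',ctrl.grab_frame('scene'));crop('pics/s25.png',310,220,420,350,6,'pics/s25c.png')
print(ctrl.state()['tcp_pos'])
```

```text
[0.48936807 0.13645237 0.41212491]
```

View pics/w25.png

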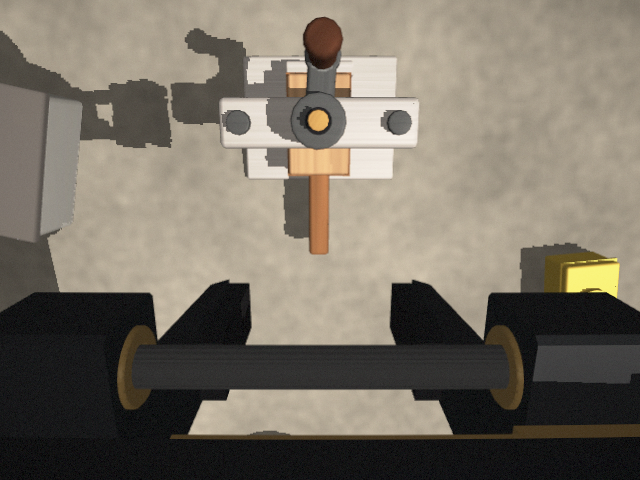

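View pics/s25c.png

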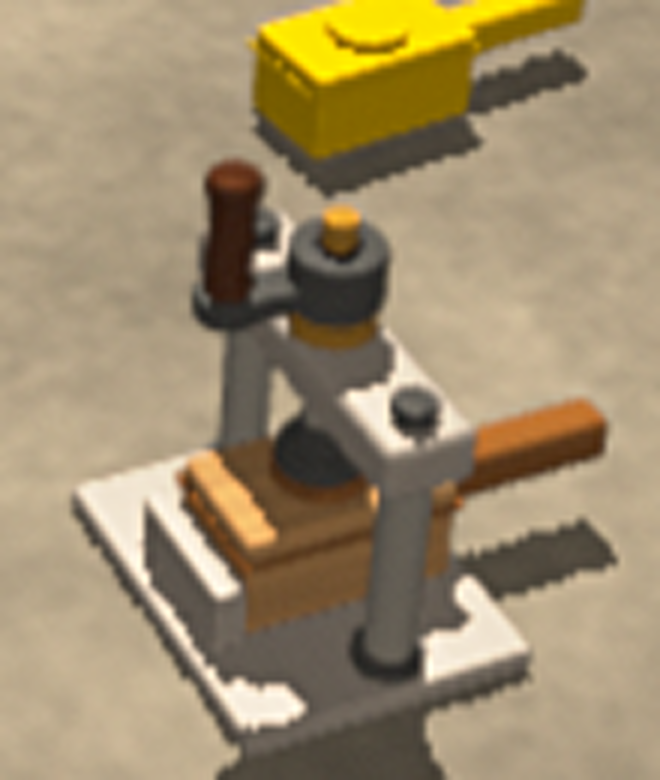

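View pics/s25.png

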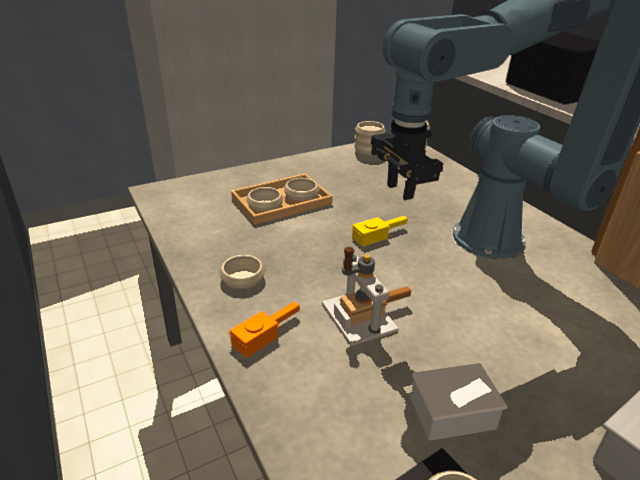

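```bash
python3 -c "
from station import ctrl
print(ctrl.finish_job())"
```

```text
the job is handed in; nothing more can be done
None
```

The plain wooden mould is clamped in the press with the brass tab out, and I handed the job in at about 26 s of the 72 s. No verdict was reported, so the results below come from my own checks.

**What I did:** I gripped the mould by its handle, slid it under the bridge from the front and pushed it until it stopped moving. I then turned the crank clockwise by the knob, about 1.99 turns, let go and moved the arm clear.

**Last checks:**
- **Mould position:** just after I released it, before cranking, the wrist camera put the centre within about 2 mm of the seat and square to the press. The handle pointed to the front. After clamping it still looked square and seated in the pictures; I did not measure it again.
- **Tab:** before the last nudge I measured about 14 mm showing. The final wrist and scene pictures show it standing well up.
- **Overtightening:** I stopped about 10 degrees after the tab looked fully out. I estimate that leaves the foot only slightly compressed past the set point, well short of the half-turn limit.
- **Foot force:** I saw the foot on the pad, but I could not measure the 8 N directly.
- **Bowls and tub:** they look unmoved in the final scene picture.

**What disagreed or went wrong:**
- The scene camera placed the press about 8 mm to the side of where the top camera did. I relied on the top and wrist cameras.
- While I held the mould during insertion its front end rode up a few degrees. It dropped flat when I let go.
- I did not give it a second push against the stop.

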